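# Lift wet glaze discs out of the drying frame onto the kiln tray

### The job

Load the wet, freshly glazed test discs for firing: draw the blue gate up out of its grooves at the mouth of the drying frame and lay it flat on the bare bench, out of the way. Then take the red-handled lifter, slide its blade under each disc in the frame and tip the disc onto the terracotta kiln tray, so that all discs end flat on the tray floor, side by side, glaze up, and never touched by the fingers. Finally stand the lifter back flat on its dark rubber mat; leave the tape and the jar undisturbed.

Things in the scene. Friction and masses are not known exactly. Their poses are not given: they have to be found in the camera images.
- frame: Pale wood drying frame, fixed, no floor. Origin: bench level, mid-mouth, in the gate's plane; +x runs from mouth to back wall. Lane inside 94 mm wide (y), side walls 25 mm high, 8 thick; back wall's inner face at x = 270 mm, 30 high. Two posts at the mouth (x -14..14, |y| 47..67, 45 mm high) have upright grooves 11 mm wide, open on top, for the gate.
- gate: Blue gate panel, 8 mm thick (x), 107 wide (y), 62 high (z), 60 g, loose. Origin: middle of its lower edge. Starts upright in the frame's grooves at the frame's origin (1.5 mm play), top edge 17 mm above the posts; pinch it over the 8 mm at the middle of its top edge and slide it straight up.
- lifter: Loose, 0.2 kg. Polished steel blade 1.6 mm thick, 70 wide (y), x -35..105 mm, +x the leading edge; upright red grip over its rear: 50 long (x -25..25), 14 thick (y), top at z = 87; foot 30 wide, 8 high below it. Origin: blade's underside, under mid-grip; z up. Bare blade ahead of the grip: 80 mm, slippery (friction about 0.2: a disc slides off if tipped over 20 deg).
- mat: Dark rubber mat, fixed flat on the bench, 170 (x) x 110 (y) x 4 mm; origin at the centre of its underside. The lifter starts on it, leading edge towards the mat's +x.
- mat_home (a point): Centre of the dark rubber mat's top face. The lifter's origin starts about 35 mm from it towards the mat's -x, so that the blade's middle lies over it.
- tray: Terracotta kiln tray, fixed, 286 (x) x 124 (y) mm outside, floor 8 mm above the bench, rim 8 mm wide and 14 mm high all round (inside 270 x 108 mm); origin at the centre of its underside. Room for three discs side by side along x.
- disc_a: Round test disc, white, top glazed blue; 64 mm diameter, 8.6 high, 50 g, loose; the lower 4 mm of its edge is bevelled inward by 6 mm, so a thin blade wedges under it. Origin: centre of its underside, z towards the glaze. Starts flat on the bench in the drying frame; None if absent.
- disc_b: The same kind of disc with a green glazed top; None if absent.
- disc_c: The same kind of disc with a red glazed top; None if absent.
- tape: Roll of masking tape, 100 mm diameter, 25 mm high, a bystander; origin at the centre of its underside.
- cobalt_jar: Clear jar of blue pigment with white lid, 59 mm wide, 111 mm high, a bystander; origin at the centre of its underside.
There are look-alikes about, which are no part of the job. Of the things that look like the gate, take the one that is farthest to the robot's left at the start.

How it is judged:
By the outcome, as a careful person would: the job done as asked, in the order asked, and still so for the second after the job is handed in, with the robot touching nothing.
Of disc_a, disc_b, disc_c only 2 to 3 are there at a start; the rules pass over those that are not, and their reading is None.
At some moment in a run one of disc_a, disc_b, disc_c, lifter may be knocked a few centimetres aside while the robot is not near it.
It also fails if it takes over 208 s, if anything falls off the work surface, if the arm or the gripper's body presses on something with over 40 N, if the wrist force passes 120 N, or if a joint passes its speed limit or range.

### The arm

A 6-joint arm with a two-finger parallel gripper is mounted at the origin on the work surface; the furniture and walls round the work are solid. World frame = base frame: x ahead of the robot, y to its left, z up, the work surface at z = 0. Lengths are in m, angles in rad, forces in N, time in s.
With the tool pointing down it reaches from about 0.25 to 0.775 m from the base axis. Payload 4 kg.
Tool frame: the origin (TCP) lies between the finger pads; the fingertips stand 25 mm ahead of it and the grasp point (between the pads) lies 6 mm ahead of it (robot.tip_reach is the distance from the TCP to the fingertips, in m); z points along the fingers, y is the line along which they close (so a half turn about z gives the same grasp; the last joint's range is limited). The gripper opens to 94 mm and grips with 3 to 60 N. Pads are 16 mm wide; open, the fingers measure 119 mm over their backs; the gripper's body (75 mm by 177 mm) begins 78 mm behind the grasp point.
Start: joints at [-1.413, 0.087, 1.371, -0, 1.684, -0.103], TCP at [0.142, -0.531, 0.231] pointing down, gripper open.
Joint ranges: [-3.1, 3.1], [-0.76, 2.03], [0.27, 2.55], [-1.08, 4.22], [0.17, 2.65], [-2.57, 2.57]. Speed limits (rad/s): [2.79, 2.79, 3.14, 3.14, 3.14, 3.14].

### API

Orientations are given as [roll, pitch, yaw] about the fixed x, y, z axes, in that order (R = Rz(yaw) Ry(pitch) Rx(roll)).
In Python, from bench import sensors, snapshot, camera_info, ticket, robot gives the robot as it stands.
- The arm moves only by the tool arm_command, never from a script. Its argument "plan" is a list of rows, each an object with "grip": the closure, from -1 (fully open) to 1 (shut); "slide": the shift along the tool's x, y, z normalised to -1 to 1, where 1 is 500 mm, a list of three; "spin": the turn about the tool's z normalised to -1 to 1, where 1 is 5 degrees. A call has 1 to 10 rows; each row shifts and turns the commanded pose from where the row before left it, along the tool's axes as they then stand; what a row does not reach is not made up. A row lasts 1/8 s, in which the tool goes at most 62.5 mm and 10.7 degrees, less where a joint would pass 70% of its speed; a pose out of reach is approached as far as the arm can. A call with a number of a shift or a turn outside -1 to 1 is refused whole. A call with a gripper value outside its range is refused whole. The fingers move at their own pace and stop on an object; the grip force is fixed at half the most. Time passes only in rows, so rows that do not move let the fingers close. It gives the time, the measured TCP pose, the force, the opening and the grip force at its end, in the units of the state.
- sensors.get_obs(): the state, without advancing time (a new reading comes with each control period).
- snapshot(name): name is "side" or "top"; returns the picture (420x560x3 uint8, red, green, blue); there is no depth.
- camera_info(name): a dict with "fx", "fy", "cx", "cy" (pixels), "position" and "rotation" of the camera in the world. Camera axes: x right, y up, looking along -z (the intrinsics and any distortion apply to the point x, -y, -z); pixel columns grow to the right and rows downward; lengths in m; the calibration is good to about 2 mm. A picture is of the moment at which its call begins. camera_info takes no time and is no camera call.
- ticket.close_job(): hands the job in; it is judged then, once.
The state is a dict: "time": time; "joint_positions": joint angles; "qvel": joint speeds; "joint_torque": joint torques, N m; "tool_pos": TCP position; "ee_rot": TCP orientation; "wrist_force": force on the tool from outside, world axes, zero at the start; "wrist_torque": the same for the moment, N m; "width": finger opening in m; "finger_force": force on a finger pad.
Only numpy, scipy, OpenCV 4.12 (cv2) and the standard library are available. Lean on these libraries where they do the work, as an engineer would, in place of code of your own. Each camera call takes 0.05 s, during which the arm holds its last target. There are 200 camera calls.

## Working session

There is one attempt and no reset: what is moved stays moved. The work goes in short steps, Python scripts to look and compute and a tool call to move; the robot and the scene stay as the last step left them, time stands still between calls to the robot, and variables do not carry over. Pictures are saved under pics/ and viewed, at most 14 in all, crops included, and the job is handed in when it is done.

Besides the shell and the picture viewer there is one more tool, called after "Call:" as name(argument=value, ...) on one line, values as JSON. arm_command: Moves the arm, as the interface text tells. Scaled input: -1 to 1 covers 500 mm each way for a shift and 5 degrees each way for a turn. Its arguments: {"type":"object","properties":{"plan":{"type":"array","items":{"type":"object","properties":{"grip":{"type":"number"},"slide":{"type":"array","items":{"type":"number"}},"spin":{"type":"number"}}}}},"required":["plan"]}

```bash
mkdir -p pics; ls
python3 - <<'E'
from bench import sensors, snapshot, camera_info
import cv2
print(sensors.get_obs())
for n in("top","side"):
    print(n,camera_info(n))
    im=snapshot(n); cv2.imwrite(f"pics/{n}0.png",im[:,:,::-1])
E
```

```text
pics
{'time': 0.0, 'joint_positions': array([-1.41308606e+00,  8.79470116e-02,  1.37226224e+00, -2.77763418e-05,
        1.68358566e+00, -1.03105468e-01]), 'qvel': array([ 1.46112514e-03, -3.49868330e-05,  6.42495833e-04,  3.94256356e-04,
        6.92229726e-04,  1.90265971e-03]), 'joint_torque': array([ 1.67226308e-04, -3.40178132e+01, -3.02427292e+01,  7.19153392e-02,
        3.31026712e-02, -1.95020912e-04]), 'tool_pos': array([ 0.14173316, -0.53090921,  0.22930443]), 'ee_rot': array([-3.13939926e+00, -1.99201925e-04,  2.60812424e-01]), 'wrist_force': array([ 0.30607753,  0.17959161, -0.27607029]), 'wrist_torque': array([ 0.0219046 , -0.02671959,  0.02187474]), 'finger_force': 0.0, 'width': 0.09415088650691927}
top {'fx': 517.3733737207252, 'fy': 517.3733737207252, 'cx': 274.91730798671216, 'cy': 201.94444719035909, 'position': array([0.35733182, 0.04484233, 1.42482731]), 'rotation': array([ 0.08690948, -0.01210347, -1.57680298])}
side {'fx': 431.52684301427564, 'fy': 431.52684301427564, 'cx': 275.6468720792837, 'cy': 206.49610159105077, 'position': array([-0.04099189,  0.88235577,  0.69549885]), 'rotation': array([ 0.99729274, -0.01776955, -2.57294763])}
```

Run:
```python
import cv2
for n in("top","side"):
    im=cv2.imread(f"pics/{n}0.png"); cv2.imwrite(f"pics/{n}0b.png",cv2.resize(im,(800,600),interpolation=cv2.INTER_CUBIC))
```

```text
(no output)
```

View pics/top0b.png

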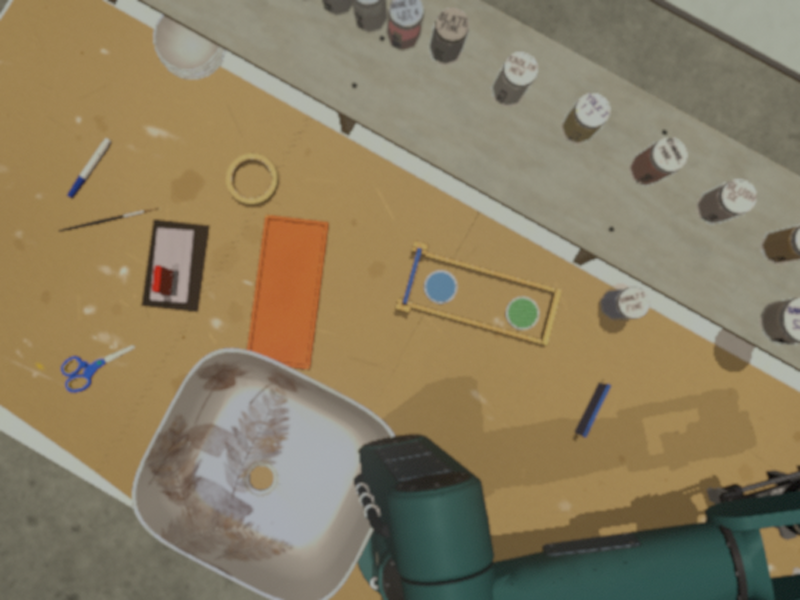

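View pics/side0b.png

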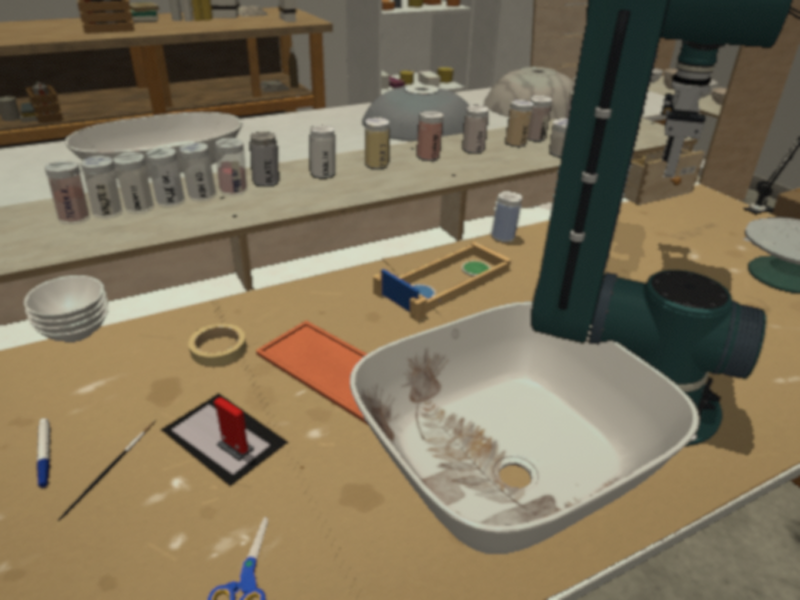

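The top view shows the gate in the frame mouth at about (412,277), with the blue disc at (440,287) and the green disc at (522,313). The tray is at (288,292), the mat and lifter at (175,265), the tape at (252,180) and the jar at (628,303). A second blue bar at (593,410) is the decoy. The large basin is next to the tray.

```bash
cat > h.py <<'E'
import numpy as np, cv2
from scipy.spatial.transform import Rotation as R
from bench import camera_info, snapshot, sensors
C={n:camera_info(n) for n in("top","side")}
def w(n,u,v,z):
    c=C[n]; d=R.from_euler('xyz',c['rotation']).apply([(u-c['cx'])/c['fx'],-(v-c['cy'])/c['fy'],-1])
    p=c['position']; return (p+d*(z-p[2])/d[2])[:2]
def px(n,P):
    c=C[n]; q=R.from_euler('xyz',c['rotation']).inv().apply(np.array(P)-c['position'])
    return np.array([c['cx']-c['fx']*q[0]/q[2], c['cy']+c['fy']*q[1]/q[2]])
def crop(im,x0,y0,x1,y1,s,name): cv2.imwrite('pics/'+name,cv2.resize(im[y0:y1,x0:x1],None,fx=s,fy=s,interpolation=cv2.INTER_CUBIC))
E
python3 - <<'E'
from h import *
im=cv2.imread('pics/top0.png')
a=cv2.resize(im[145:265,95:235],None,fx=4,fy=4,interpolation=cv2.INTER_CUBIC)  #560x480
crop(im,95,145,235,265,5,'c1.png'); crop(im,275,165,445,295,4.5,'c2.png')
print(w('top',412*.7,277*.7,.06),w('top',175*.7,265*.7,0))
for n,r in [('basin rim z.12',(390,430)),('basin rimtop',(230,350)),('shelf .15',(480,205)),('shelf.15b',(580,258))]:
    for z in(0,.15): print(n,z,w('top',r[0]*.7,r[1]*.7,z))
E
```

```text
[ 0.4973973 -0.0082869] [0.52906074 0.44763449]
basin rim z.12 0 [0.21104537 0.03368839]
basin rim z.12 0.15 [0.22644581 0.03486263]
basin rimtop 0 [0.36461734 0.33942091]
basin rimtop 0.15 [0.36385035 0.30840888]
shelf .15 0 [ 0.64456744 -0.14494032]
shelf .15 0.15 [ 0.61432845 -0.12496078]
shelf.15b 0 [ 0.53920126 -0.33835548]
shelf.15b 0.15 [ 0.52005478 -0.29801398]
```

View pics/c1.png

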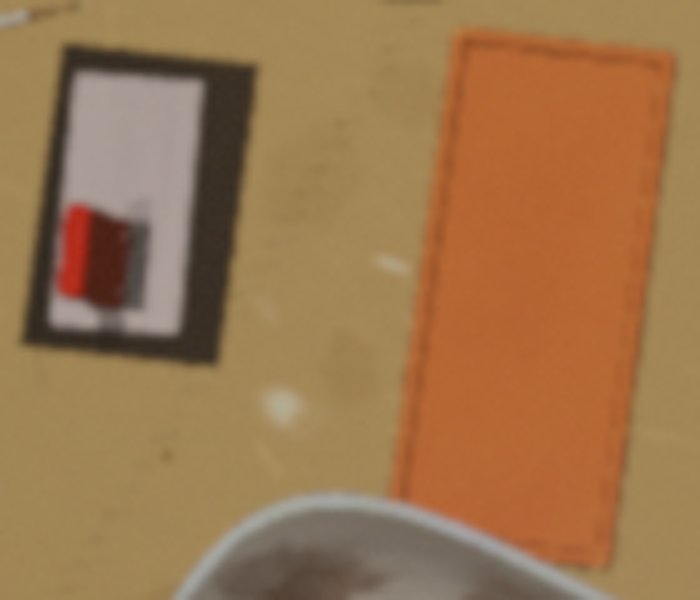

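View pics/c2.png

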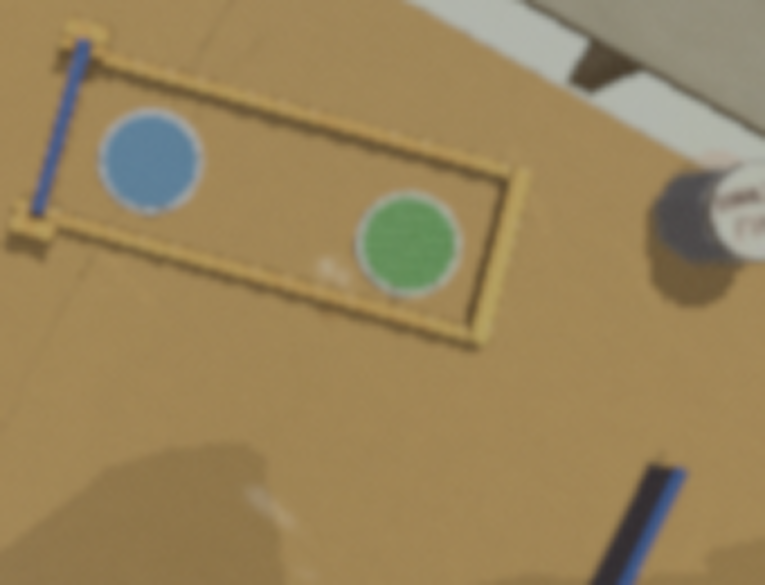

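c1 shows the mat corners at (65,47), (257,66), (217,363) and (25,343), with the blade inside them and its leading edge up. The tray corners are (458,28), (677,50) and (607,568). c2 shows the gate's top edge running (82,42) to (38,212), the blue disc at (151,161) and the green disc at (409,244).

Run:
```python
from h import *
np.set_printoptions(precision=4,suppress=True)
f1=lambda x,y,z:w('top',95+x/5,145+y/5,z)
f2=lambda x,y,z:w('top',275+x/4.5,165+y/4.5,z)
ang=lambda d:np.degrees(np.arctan2(d[1],d[0]))
M=[f1(*p,.004) for p in[(65,47),(257,66),(217,363),(25,343)]]
print('mat',np.mean(M,0),ang((M[0]+M[1]-M[2]-M[3])), np.linalg.norm(M[0]-M[3]),np.linalg.norm(M[0]-M[1]))
L=[f1(*p,.0056) for p in[(75,70),(205,78),(181,336),(48,328)]]
a=ang(L[0]+L[1]-L[2]-L[3]); print('blade c',np.mean(L,0),a,np.linalg.norm(L[0]-L[3]),np.linalg.norm(L[0]-L[1]))
d=np.array([np.cos(np.radians(a)),np.sin(np.radians(a))]); print('lifter org',np.mean(L,0)-.035*d)
G=[f1(*p,.091) for p in[(80,205),(70,298)]]; print('grip top',np.mean(G,0),G, ang(G[0]-G[1]))
T=[f1(*p,.014) for p in[(458,28),(677,50),(607,568)]]
print('tray',(T[0]+T[2])/2,ang(T[1]-T[2]),np.linalg.norm(T[1]-T[2]),np.linalg.norm(T[0]-T[1]))
g=[f2(82,42,.062),f2(38,212,.062)];print('gate',np.mean(g,0),ang(g[0]-g[1]),np.linalg.norm(g[0]-g[1]))
B=[f2(524,170,.03),f2(481,345,.03)];print('back mid',np.mean(B,0),ang(B[0]-B[1]),'x dir',ang(np.mean(B,0)-np.mean(g,0)),np.linalg.norm(np.mean(B,0)-np.mean(g,0)))
print('blue',f2(151,161,.0086),'green',f2(409,244,.0086))
print('decoy',f2(640,530,.05))
# basin rim height from both views: candidates
for u in [(350,.0)]: pass
import itertools
for z in(.05,.1,.12,.15,.2):
    print(z,'top basin L corner',w('top',215*.7,353*.7,z),'topmost side?',w('side',352*.7,385*.7,z), 'bottom-left', w('top',133*.7,495*.7,z),w('side',500*.7,550*.7,z))
for z in(.1,.15,.2): print('shelf',z,w('top',480*.7,205*.7,z),w('side',250*.7,290*.7,z))
```

```text
mat [0.5277 0.4445] -6.519150412275445 0.1650911369558521 0.10672064513471831
blade c [0.5284 0.4516] -4.463022939622256 0.14331970267215266 0.07184239102221084
lifter org [0.4936 0.4544]
grip top [0.4928 0.4536] [array([0.5169, 0.4515]), array([0.4687, 0.4556])] -4.862547568736938
tray [0.4752 0.228 ] -7.521865907084946 0.2861630734662293 0.12126201341016547
gate [ 0.4992 -0.0081] -14.904131797623743 0.10397440902260947
back mid [ 0.4224 -0.2747] -15.188691788376737 x dir -106.06114766332237 0.27744315003190684
blue [ 0.4834 -0.0656] green [ 0.4318 -0.2226]
decoy [ 0.2609 -0.347 ]
0.05 top basin L corner [0.359  0.3567] topmost side? [0.4016 0.2905] bottom-left [0.1031 0.5013] [0.0849 0.4311]
0.1 top basin L corner [0.3589 0.3453] topmost side? [0.3673 0.3364] bottom-left [0.1123 0.4847] [0.0752 0.4661]
0.12 top basin L corner [0.3589 0.3408] topmost side? [0.3536 0.3547] bottom-left [0.116  0.4781] [0.0713 0.48  ]
0.15 top basin L corner [0.3589 0.334 ] topmost side? [0.333  0.3822] bottom-left [0.1216 0.4681] [0.0654 0.501 ]
0.2 top basin L corner [0.3588 0.3226] topmost side? [0.2987 0.428 ] bottom-left [0.1308 0.4515] [0.0557 0.536 ]
shelf 0.1 [ 0.6244 -0.1316] [0.6685 0.2303]
shelf 0.15 [ 0.6143 -0.125 ] [0.6089 0.2851]
shelf 0.2 [ 0.6042 -0.1183] [0.5494 0.3398]
```

Call:
arm_command(plan=[{"spin": -1}, {"spin": -1}, {"spin": -1}, {"spin": -1}, {"spin": -1}, {"spin": -1}, {"spin": -1}, {"spin": -1}, {"spin": -1}, {"spin": -1}])

```text
invalid input at $.plan[0]: expected keys grip, slide, spin
```

```bash
cat >> h.py <<'E'
np.set_printoptions(precision=4,suppress=True)
def go(x,y,z,yaw,z_only=False):
    "world target -> slide units (tool axes at target yaw) and spin units"
    o=sensors.get_obs(); p=o['tool_pos']; a=o['ee_rot'][2]; t=np.radians(yaw)
    d=np.array([x,y,z])-p; s=np.degrees((t-a+np.pi)%(2*np.pi)-np.pi)
    tx=d[0]*np.cos(t)+d[1]*np.sin(t); ty=d[0]*np.sin(t)-d[1]*np.cos(t)
    print('t',round(o['time'],2),'pos',p,'yaw',np.degrees(a).round(2),'slide',np.array([tx,ty,-d[2]])/.5,'spin',round(-s/5,3),'mm',np.array([tx,ty,-d[2]])*1000,'w',o['width'].round(4))
E
python3 -c "
from h import *
go(.499,-.008,.23,164.7)"
```

```text
Traceback (most recent call last):
  File "h.py", line 18, in go
    print('t',round(o['time'],2),'pos',p,'yaw',np.degrees(a).round(2),'slide',np.array([tx,ty,-d[2]])/.5,'spin',round(-s/5,3),'mm',np.array([tx,ty,-d[2]])*1000,'w',o['width'].round(4))
                                                                                                                                                                    ^^^^^^^^^^^^^^^^
AttributeError: 'float' object has no attribute 'round'
```

Call:
arm_command(plan=[{"grip": -1, "slide": [0, 0, 0], "spin": -1}, {"grip": -1, "slide": [0, 0, 0], "spin": -1}, {"grip": -1, "slide": [0, 0, 0], "spin": -1}, {"grip": -1, "slide": [0, 0, 0], "spin": -1}, {"grip": -1, "slide": [0, 0, 0], "spin": -1}, {"grip": -1, "slide": [0, 0, 0], "spin": -1}, {"grip": -1, "slide": [0, 0, 0], "spin": -1}, {"grip": -1, "slide": [0, 0, 0], "spin": -1}, {"grip": -1, "slide": [0, 0, 0], "spin": -1}, {"grip": -1, "slide": [0, 0, 0], "spin": -1}])

```text
time: 1.35
tool_pos: [0.1418, -0.5311, 0.2298]
ee_rot: [-3.141, -0.001, 1.136]
wrist_force: [0.5, -0.5, 0.4]
width: 0.0938
finger_force: 0.0
```

```bash
sed -i "s/o\['width'\].round(4)/round(float(o['width']),4)/" h.py
python3 -c "
from h import *
go(.499,-.008,.23,164.7)"
```

```text
t 1.35 pos [ 0.1418 -0.5311  0.2298] yaw 65.11 slide [-0.4131  1.1977 -0.0004] spin -19.919 mm [-206.528   598.84     -0.2076] w 0.0938
```

Call:
arm_command(plan=[{"grip": -1, "slide": [0, 0, 0], "spin": -1}, {"grip": -1, "slide": [0, 0, 0], "spin": -1}, {"grip": -1, "slide": [0, 0, 0], "spin": -1}, {"grip": -1, "slide": [0, 0, 0], "spin": -1}, {"grip": -1, "slide": [0, 0, 0], "spin": -1}, {"grip": -1, "slide": [0, 0, 0], "spin": -1}, {"grip": -1, "slide": [0, 0, 0], "spin": -1}, {"grip": -1, "slide": [0, 0, 0], "spin": -1}, {"grip": -1, "slide": [0, 0, 0], "spin": -1}, {"grip": -1, "slide": [0, 0, 0], "spin": -1}])

```text
time: 2.6
tool_pos: [0.1417, -0.5311, 0.2298]
ee_rot: [3.141, -0.001, 2.009]
wrist_force: [-0.1, 0.8, -0.5]
width: 0.0941
finger_force: 0.0
```

Call:
arm_command(plan=[{"grip": -1, "slide": [0, 0, 0], "spin": -1}, {"grip": -1, "slide": [0, 0, 0], "spin": -1}, {"grip": -1, "slide": [0, 0, 0], "spin": -1}, {"grip": -1, "slide": [0, 0, 0], "spin": -1}, {"grip": -1, "slide": [0, 0, 0], "spin": -1}, {"grip": -1, "slide": [0, 0, 0], "spin": -1}, {"grip": -1, "slide": [0, 0, 0], "spin": -1}, {"grip": -1, "slide": [0, 0, 0], "spin": -1}, {"grip": -1, "slide": [0, 0, 0], "spin": -1}, {"grip": -1, "slide": [0, 0, 0], "spin": -1}])

```text
time: 3.85
tool_pos: [0.1825, -0.5216, 0.2287]
ee_rot: [-3.125, -0.027, 2.815]
wrist_force: [0.3, -0.1, 0.1]
width: 0.0936
finger_force: 0.0
```

Call:
arm_command(plan=[{"grip": -1, "slide": [-0.04, 0.12, 0], "spin": 0}, {"grip": -1, "slide": [-0.04, 0.12, 0], "spin": 0}, {"grip": -1, "slide": [-0.04, 0.12, 0], "spin": 0}, {"grip": -1, "slide": [-0.04, 0.12, 0], "spin": 0}, {"grip": -1, "slide": [-0.04, 0.12, 0], "spin": 0}, {"grip": -1, "slide": [-0.04, 0.12, 0], "spin": 0}, {"grip": -1, "slide": [-0.04, 0.12, 0], "spin": 0}, {"grip": -1, "slide": [-0.04, 0.12, 0], "spin": 0}, {"grip": -1, "slide": [-0.04, 0.12, 0], "spin": 0}, {"grip": -1, "slide": [-0.04, 0.12, 0], "spin": 0}])

```text
time: 5.1
tool_pos: [0.5606, -0.0219, 0.2135]
ee_rot: [-3.124, -0.027, 2.815]
wrist_force: [0.1, -0.3, 0.8]
width: 0.094
finger_force: 0.0
```

```bash
python3 -c "
from h import *
go(.499,-.008,.067,164.7)"
```

```text
t 5.1 pos [ 0.5606 -0.0219  0.2135] yaw 161.28 slide [ 0.1262 -0.0058  0.2931] spin -0.684 mm [ 63.1075  -2.899  146.5275] w 0.094
```

```bash
python3 -c "
from h import *
o=sensors.get_obs(); print(o['joint_positions'], R.from_euler('xyz',o['ee_rot']).as_matrix()[:,2])"
```

```text
[-0.1329  0.1379  1.3487 -0.0122  1.6845 -1.3784] [-0.031  -0.0081 -0.9995]
```

Call:
arm_command(plan=[{"grip": -1, "slide": [0.06, 0, 0], "spin": 0}, {"grip": -1, "slide": [0.06, 0, 0], "spin": -0.7}])

```text
time: 5.35
tool_pos: [0.5026, -0.0032, 0.2138]
ee_rot: [-3.126, -0.031, 2.879]
wrist_force: [-0.0, -0.3, 0.5]
width: 0.0945
finger_force: 0.0
```

```bash
python3 -c "
from h import *
o=sensors.get_obs(); print(o['joint_positions'], R.from_euler('xyz',o['ee_rot']).as_matrix()[:,2]); go(.499,-.008,.067,164.7)"
```

```text
[-0.1119  0.0102  1.4844 -0.0113  1.6801 -1.4218] [-0.0342 -0.0075 -0.9994]
t 5.35 pos [ 0.5026 -0.0032  0.2138] yaw 164.97 slide [ 0.0044 -0.0111  0.2935] spin 0.055 mm [  2.2164  -5.5476 146.7551] w 0.0945
```

Call:
arm_command(plan=[{"grip": -1, "slide": [0, -0.011, 0.06], "spin": 0}, {"grip": -1, "slide": [0, 0, 0.08], "spin": 0}, {"grip": -1, "slide": [-0.005, 0, 0.08], "spin": 0}, {"grip": -1, "slide": [0, 0, 0.06], "spin": 0}, {"grip": -1, "slide": [0, 0, 0.013], "spin": 0}, {"grip": 0.5, "slide": [0, 0, 0], "spin": 0}, {"grip": 0.9, "slide": [0, 0, 0], "spin": 0}, {"grip": 1, "slide": [0, 0, 0], "spin": 0}, {"grip": 1, "slide": [0, 0, 0], "spin": 0}, {"grip": 1, "slide": [0, 0, 0], "spin": 0}])

```text
time: 6.6
tool_pos: [0.4998, -0.0115, 0.0696]
ee_rot: [-3.126, -0.027, 2.876]
wrist_force: [0.1, 0.6, 0.0]
width: 0.0475
finger_force: 0.0
```

```bash
python3 -c "
from h import *
o=sensors.get_obs(); print(o['finger_force'],o['wrist_force']); go(.499,-.008,.14,164.7)"
```

```text
0.0 [0.0965 0.552  0.0279]
t 6.6 pos [ 0.4998 -0.0115  0.0696] yaw 164.77 slide [ 0.0033  0.0064 -0.1409] spin 0.014 mm [  1.6677   3.2162 -70.4332] w 0.0475
```

Call:
arm_command(plan=[{"grip": 1, "slide": [0, 0.006, 0], "spin": 0}, {"grip": 1, "slide": [0, 0, 0], "spin": 0}, {"grip": 1, "slide": [0, 0, 0], "spin": 0}, {"grip": 1, "slide": [0, 0, 0], "spin": 0}, {"grip": 1, "slide": [0, 0, 0], "spin": 0}, {"grip": 1, "slide": [0, 0, 0], "spin": 0}, {"grip": 1, "slide": [0, 0, 0], "spin": 0}])

```text
time: 7.48
tool_pos: [0.501, -0.0063, 0.0692]
ee_rot: [-3.131, -0.027, 2.876]
wrist_force: [2.0, 6.5, -1.2]
width: 0.0075
finger_force: 29.9
```

```bash
python3 -c "
from h import *
o=sensors.get_obs(); print(o['finger_force'],o['wrist_force']); go(.499,-.008,.14,164.7)"
```

```text
29.860323071479797 [ 1.9905  6.4836 -1.1643]
t 7.47 pos [ 0.501  -0.0063  0.0692] yaw 164.76 slide [ 0.003  -0.0042 -0.1417] spin 0.012 mm [  1.5018  -2.1222 -70.829 ] w 0.0075
```

Call:
arm_command(plan=[{"grip": 1, "slide": [0, 0.003, 0], "spin": 0}, {"grip": 1, "slide": [0.001, 0, -0.02], "spin": 0}, {"grip": 1, "slide": [0.001, 0, -0.03], "spin": 0}, {"grip": 1, "slide": [0.001, 0, -0.03], "spin": 0}, {"grip": 1, "slide": [0.001, 0, -0.04], "spin": 0}, {"grip": 1, "slide": [0.001, 0, -0.04], "spin": 0}, {"grip": 1, "slide": [0, 0, -0.04], "spin": 0}, {"grip": 1, "slide": [0, 0, 0], "spin": 0}])

```text
time: 8.48
tool_pos: [0.5027, -0.0073, 0.1724]
ee_rot: [-3.124, -0.021, 2.875]
wrist_force: [0.5, -0.4, -0.5]
width: 0.0076
finger_force: 30.0
```

```bash
python3 -c "
from h import *
o=sensors.get_obs(); print(o['finger_force'],o['wrist_force']); go(.31,-.15,.0715,164.7)
crop(snapshot('side')[:,:,::-1],200,100,400,250,4,'s1.png')"
```

```text
29.95735466480255 [ 0.5297 -0.3789 -0.4593]
t 8.47 pos [ 0.5027 -0.0073  0.1724] yaw 164.74 slide [ 0.2964 -0.377   0.2019] spin 0.007 mm [ 148.1808 -188.5225  100.9408] w 0.0076
```

View pics/s1.png

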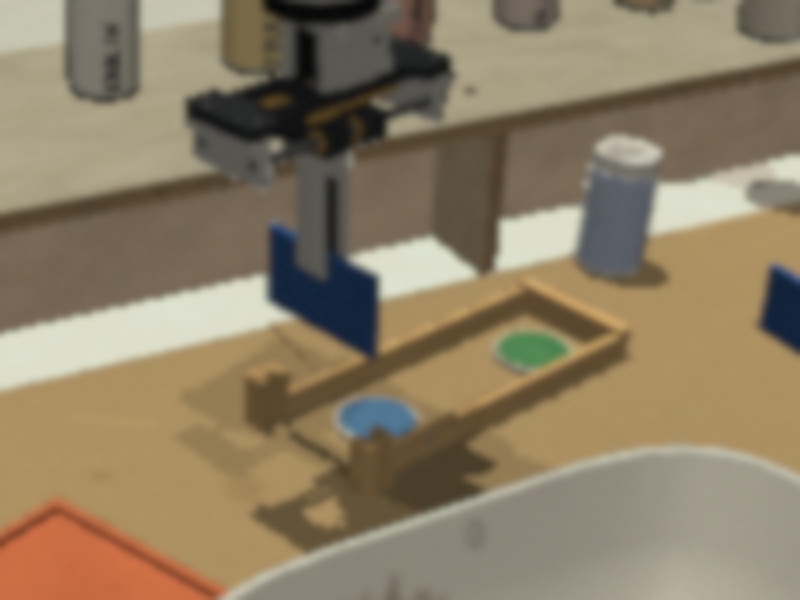

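The gate is clear of the posts and is held square, and both discs are still in place in the lane.

Call:
arm_command(plan=[{"grip": 1, "slide": [0.04, -0.05, 0], "spin": 0}, {"grip": 1, "slide": [0.07, -0.09, 0], "spin": 0}, {"grip": 1, "slide": [0.07, -0.09, 0], "spin": 0}, {"grip": 1, "slide": [0.07, -0.09, 0], "spin": 0}, {"grip": 1, "slide": [0.046, -0.057, 0], "spin": 0}, {"grip": 1, "slide": [0, 0, 0.06], "spin": 0}, {"grip": 1, "slide": [0, 0, 0.06], "spin": 0}, {"grip": 1, "slide": [0, 0, 0.06], "spin": 0}, {"grip": 1, "slide": [0, 0, 0], "spin": 0}])

```text
time: 9.65
tool_pos: [0.3039, -0.1484, 0.0834]
ee_rot: [-3.127, -0.035, 2.876]
wrist_force: [-0.7, -0.5, -0.1]
width: 0.0078
finger_force: 30.0
```

```bash
python3 -c "
from h import *
o=sensors.get_obs(); print(o['joint_positions'],R.from_euler('xyz',o['ee_rot']).as_matrix()[:,2]); go(.31,-.15,.0695,164.7)"
```

```text
[-0.5983 -0.3085  2.0237 -0.0249  1.4544 -1.9001] [-0.037  -0.0046 -0.9993]
t 9.65 pos [ 0.3039 -0.1484  0.0834] yaw 164.75 slide [-0.0127  0.0001  0.0278] spin 0.011 mm [-6.3375  0.05   13.8977] w 0.0078
```

Call:
arm_command(plan=[{"grip": 1, "slide": [0, 0, 0.012], "spin": 0}, {"grip": 1, "slide": [0, 0, 0.012], "spin": 0}, {"grip": 1, "slide": [0, 0, 0.004], "spin": 0}, {"grip": 1, "slide": [0, 0, 0], "spin": 0}])

```text
time: 10.15
tool_pos: [0.3062, -0.1497, 0.0724]
ee_rot: [-3.126, -0.027, 2.876]
wrist_force: [-0.0, 0.1, -0.3]
width: 0.0076
finger_force: 30.0
```

Call:
arm_command(plan=[{"grip": 0.7, "slide": [0, 0, 0], "spin": 0}, {"grip": 0.5, "slide": [0, 0, 0], "spin": 0}, {"grip": 0, "slide": [0, 0, 0], "spin": 0}, {"grip": -1, "slide": [0, 0, 0], "spin": 0}, {"grip": -1, "slide": [0, 0, 0], "spin": 0}, {"grip": -1, "slide": [0, 0, 0], "spin": 0}, {"grip": -1, "slide": [0, 0, 0], "spin": 0}, {"grip": -1, "slide": [0, 0, 0], "spin": 0}, {"grip": -1, "slide": [0, 0, 0], "spin": 0}, {"grip": -1, "slide": [0, 0, 0], "spin": 0}])

```text
time: 11.4
tool_pos: [0.3061, -0.1496, 0.0722]
ee_rot: [-3.126, -0.027, 2.876]
wrist_force: [0.3, 0.9, 0.1]
width: 0.0934
finger_force: 0.0
```

```bash
python3 -c "
from h import *
go(.31,-.15,.0695,164.7)
crop(snapshot('top')[:,:,::-1],220,120,440,285,3.6,'t2.png')"
```

```text
t 11.4 pos [ 0.3061 -0.1496  0.0722] yaw 164.77 slide [-0.0078  0.0013  0.0054] spin 0.015 mm [-3.8958  0.6444  2.697 ] w 0.0934
```

View pics/t2.png

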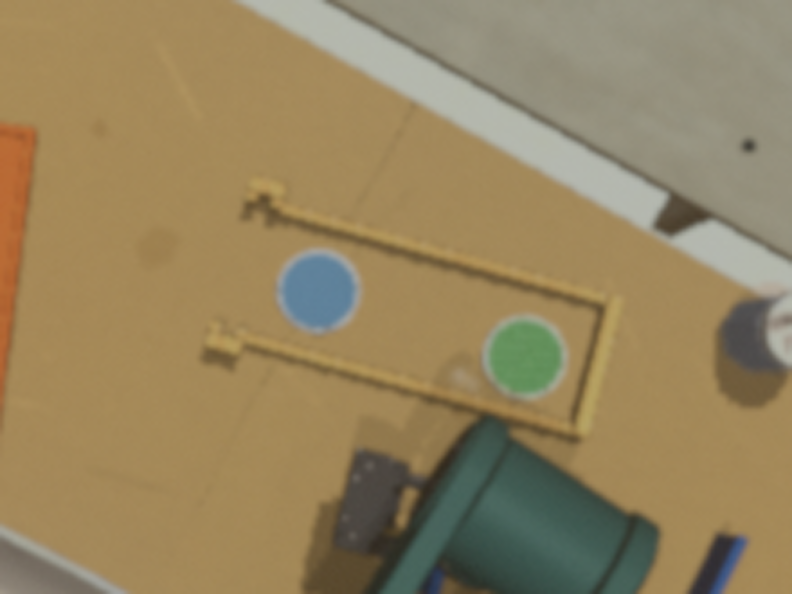

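The frame is open and both discs are unmoved; the gate is just visible under the wrist at (435,575). Next I push it over towards -y.

Call:
arm_command(plan=[{"grip": -1, "slide": [0, -0.03, 0], "spin": 0}, {"grip": -1, "slide": [0, -0.03, 0], "spin": 0}, {"grip": -1, "slide": [0, -0.03, 0], "spin": 0}, {"grip": -1, "slide": [0, -0.02, 0], "spin": 0}, {"grip": -1, "slide": [0, -0.02, 0], "spin": 0}, {"grip": -1, "slide": [0, 0, 0], "spin": 0}, {"grip": -1, "slide": [0, 0, 0], "spin": 0}, {"grip": -1, "slide": [0, 0, -0.1], "spin": 0}, {"grip": -1, "slide": [0, 0, -0.12], "spin": 0}, {"grip": -1, "slide": [0, 0, -0.12], "spin": 0}])

```text
time: 12.7
tool_pos: [0.2941, -0.2103, 0.2447]
ee_rot: [-3.126, -0.027, 2.877]
wrist_force: [0.1, -0.1, 0.2]
width: 0.0939
finger_force: 0.0
```

Call:
arm_command(plan=[{"grip": -1, "slide": [-0.02, 0.11, 0], "spin": 0}, {"grip": -1, "slide": [-0.02, 0.11, 0], "spin": 0}, {"grip": -1, "slide": [-0.02, 0.11, 0], "spin": 0}, {"grip": -1, "slide": [-0.02, 0.11, 0], "spin": 0}, {"grip": -1, "slide": [-0.02, 0.11, 0], "spin": 0}])

```text
time: 13.32
tool_pos: [0.4148, 0.0435, 0.2376]
ee_rot: [-3.126, -0.026, 2.877]
wrist_force: [0.7, -0.4, -0.4]
width: 0.0941
finger_force: 0.0
```

```bash
python3 -c "
from h import *
o=sensors.get_obs(); print(o['joint_positions'],R.from_euler('xyz',o['ee_rot']).as_matrix()[:,2]);go(.31,-.15,.0695,164.7)
crop(snapshot('top')[:,:,::-1],220,120,440,285,3.6,'t3.png')"
```

```text
[-0.0247 -0.1922  1.6235 -0.0089  1.7396 -1.3323] [-0.0295 -0.008  -0.9995]
t 13.32 pos [0.4148 0.0435 0.2376] yaw 164.83 slide [ 0.1001 -0.4286  0.3362] spin 0.026 mm [  50.0668 -214.3197  168.1048] w 0.0941
```

View pics/t3.png

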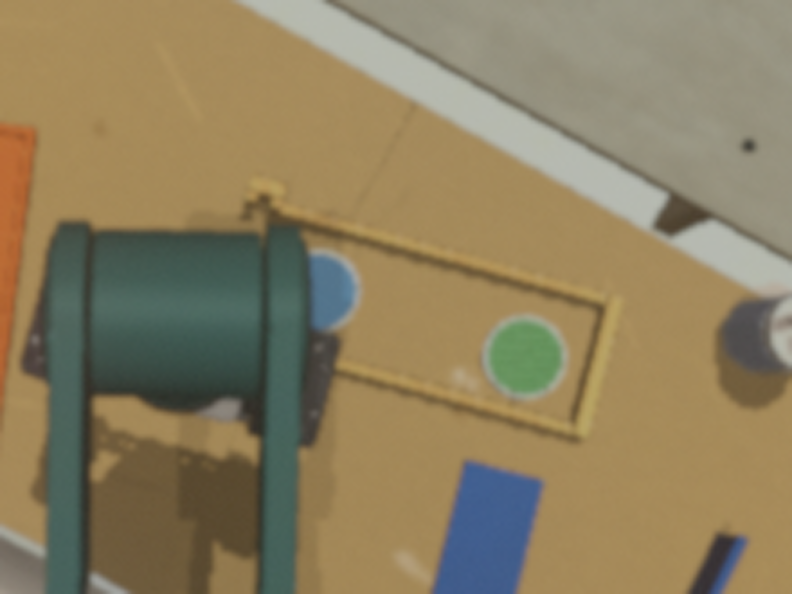

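The gate lies flat on bare bench at (490,540), clear of the frame. Next I take out the small tool tilt, by stretching the arm outward past its reach limit up high.

Call:
arm_command(plan=[{"grip": -1, "slide": [0, 0.05, -0.1], "spin": 0}, {"grip": -1, "slide": [0, 0.05, -0.1], "spin": 0}, {"grip": -1, "slide": [0, 0.05, -0.1], "spin": 0}, {"grip": -1, "slide": [-0.06, 0, -0.1], "spin": 0}, {"grip": -1, "slide": [-0.1, 0, 0], "spin": 0}, {"grip": -1, "slide": [-0.1, 0, 0], "spin": 0}, {"grip": -1, "slide": [-0.1, 0, 0], "spin": 0}])

```text
time: 14.25
tool_pos: [0.6151, 0.0678, 0.4313]
ee_rot: [-3.126, -0.027, 2.877]
wrist_force: [1.0, 0.3, 0.8]
width: 0.0941
finger_force: 0.0
```

```bash
cat >> h.py <<'E'
def tilt():
    o=sensors.get_obs(); print(o['joint_positions'],R.from_euler('xyz',o['ee_rot']).as_matrix()[:,2],o['tool_pos'])
E
python3 -c "
from h import *
tilt()"
```

```text
[ 0.0219  0.3397  0.6697 -0.0085  2.1626 -1.2889] [-0.0303 -0.0077 -0.9995] [0.6151 0.0678 0.4313]
```

Call:
arm_command(plan=[{"grip": -1, "slide": [0, 0.1, 0], "spin": 0}, {"grip": -1, "slide": [0, 0.08, 0], "spin": 0}, {"grip": -1, "slide": [-0.04, 0, 0], "spin": 0}, {"grip": -1, "slide": [-0.03, 0, 0], "spin": 0}, {"grip": -1, "slide": [-0.02, 0, 0], "spin": 0}])

```text
time: 14.88
tool_pos: [0.6815, 0.1432, 0.4277]
ee_rot: [-3.125, -0.029, 2.877]
wrist_force: [0.5, 0.1, -0.4]
width: 0.0938
finger_force: 0.0
```

```bash
python3 -c "
from h import *
tilt()"
```

```text
[ 0.1276  0.5848  0.3277 -0.005   2.2619 -1.1816] [-0.032  -0.008  -0.9995] [0.6815 0.1432 0.4277]
```

Close to the j3 limit now; small steps outward.

Call:
arm_command(plan=[{"grip": -1, "slide": [-0.01, 0, 0], "spin": 0}, {"grip": -1, "slide": [-0.01, 0, 0], "spin": 0}, {"grip": -1, "slide": [-0.01, 0, 0], "spin": 0}, {"grip": -1, "slide": [0, 0, 0], "spin": 0}])

```text
time: 15.38
tool_pos: [0.6931, 0.1384, 0.4263]
ee_rot: [-3.127, -0.025, 2.876]
wrist_force: [-0.1, 0.2, 0.2]
width: 0.0942
finger_force: 0.0
```

```bash
python3 -c "
from h import *
tilt()"
```

```text
[ 0.1188  0.6203  0.2751 -0.0052  2.2752 -1.1896] [-0.0284 -0.0074 -0.9996] [0.6931 0.1384 0.4263]
```

Call:
arm_command(plan=[{"grip": -1, "slide": [-0.02, 0, 0], "spin": 0}, {"grip": -1, "slide": [-0.02, 0, 0], "spin": 0}, {"grip": -1, "slide": [0, 0, 0], "spin": 0}])

```text
time: 15.75
tool_pos: [0.7039, 0.1311, 0.4175]
ee_rot: [-3.13, -0.02, 2.875]
wrist_force: [1.3, -0.3, 0.6]
width: 0.0941
finger_force: 0.0
```

```bash
python3 -c "
from h import *
tilt()"
```

```text
[ 0.1067  0.6321  0.2757 -0.0048  2.2562 -1.2008] [-0.0219 -0.0061 -0.9997] [0.7039 0.1311 0.4175]
```

Call:
arm_command(plan=[{"grip": -1, "slide": [-0.02, 0.005, 0], "spin": 0}, {"grip": -1, "slide": [-0.02, 0.005, 0], "spin": 0}, {"grip": -1, "slide": [-0.02, 0.005, 0], "spin": 0}, {"grip": -1, "slide": [-0.02, 0.005, 0], "spin": 0}, {"grip": -1, "slide": [0, 0, 0], "spin": 0}])

```text
time: 16.38
tool_pos: [0.7247, 0.1269, 0.4005]
ee_rot: [-3.138, -0.003, 2.876]
wrist_force: [-0.1, 0.6, 0.9]
width: 0.0939
finger_force: 0.0
```

```bash
python3 -c "
from h import *
tilt()"
```

```text
[ 0.0974  0.6555  0.2755 -0.003   2.2142 -1.2094] [-0.0034 -0.0028 -1.    ] [0.7247 0.1269 0.4005]
```

Call:
arm_command(plan=[{"grip": -1, "slide": [-0.014, 0.004, 0], "spin": 0}, {"grip": -1, "slide": [0.06, 0, 0], "spin": 0}, {"grip": -1, "slide": [0.1, 0, 0], "spin": 0}, {"grip": -1, "slide": [0.1, 0, 0.05], "spin": 0}, {"grip": -1, "slide": [0, 0, 0.05], "spin": 0}])

```text
time: 17.0
tool_pos: [0.5987, 0.1616, 0.349]
ee_rot: [-3.141, 0.002, 2.879]
wrist_force: [0.2, -1.1, 0.3]
width: 0.094
finger_force: 0.0
```

```bash
python3 -c "
from h import *
tilt(); go(.493,.454,.25,175.3)"
```

```text
[ 0.1732  0.2586  0.94   -0.0019  1.9413 -1.1353] [ 0.002  -0.0015 -1.    ] [0.5987 0.1616 0.349 ]
t 17.0 pos [0.5987 0.1616 0.349 ] yaw 164.94 slide [0.2585 0.5654 0.198 ] spin -2.073 mm [129.27   282.724   99.0123] w 0.094
```

Call:
arm_command(plan=[{"grip": -1, "slide": [0, 0, 0], "spin": -1}, {"grip": -1, "slide": [0, 0, 0], "spin": -1}, {"grip": -1, "slide": [0.052, 0.113, 0.04], "spin": -0.07}, {"grip": -1, "slide": [0.052, 0.113, 0.04], "spin": 0}, {"grip": -1, "slide": [0.052, 0.113, 0.04], "spin": 0}, {"grip": -1, "slide": [0.052, 0.113, 0.04], "spin": 0}, {"grip": -1, "slide": [0.05, 0.113, 0.038], "spin": 0}, {"grip": -1, "slide": [0, 0, 0], "spin": 0}])

```text
time: 18.0
tool_pos: [0.4997, 0.4443, 0.2497]
ee_rot: [-3.138, -0.002, 3.063]
wrist_force: [0.7, 0.2, 0.0]
width: 0.094
finger_force: 0.0
```

```bash
python3 -c "
from h import *
tilt(); go(.493,.454,.074,175.3)
im=snapshot('side')[:,:,::-1]; crop(im,80,180,280,330,4,'s4.png'); cv2.imwrite('pics/top4.png',snapshot('top')[:,:,::-1])"
```

```text
[ 0.6427  0.3593  1.0079 -0.0014  1.7789 -0.8501] [-0.0027 -0.0038 -1.    ] [0.4997 0.4443 0.2497]
t 18.0 pos [0.4997 0.4443 0.2497] yaw 175.51 slide [0.0149 0.0183 0.3515] spin 0.042 mm [  7.4723   9.1604 175.7379] w 0.094
```

View pics/s4.png

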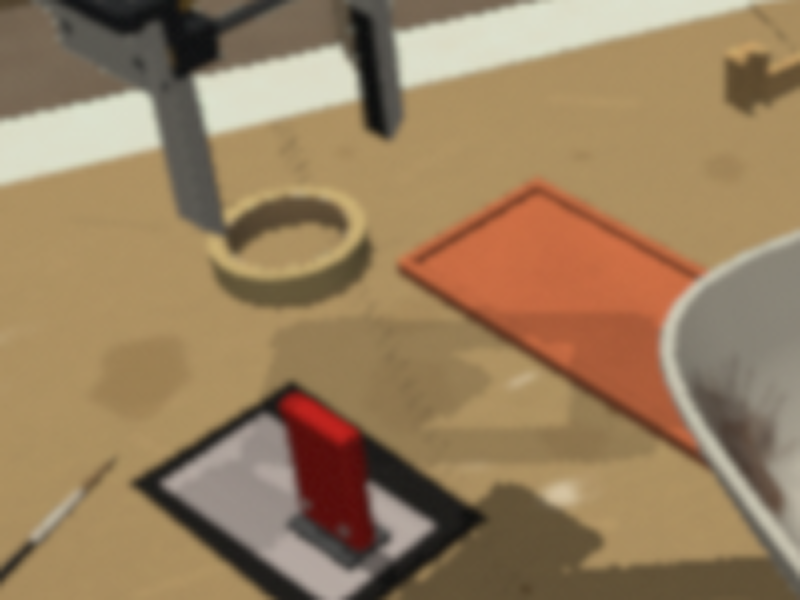

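The lifter is upright on the mat, with its grip-top centre at about (322,417) in this crop. I'll cross-check that from the side camera.

```bash
python3 -c "
from h import *
print(w('side',80+322/4,180+417/4,.091)); go(.493,.454,.074,175.3)"
```

```text
[0.4904 0.4597]
t 18.1 pos [0.5025 0.4411 0.2526] yaw 175.21 slide [0.0211 0.0242 0.3573] spin -0.018 mm [ 10.538   12.1024 178.6476] w 0.0942
```

Call:
arm_command(plan=[{"grip": -1, "slide": [0.014, 0.018, 0.06], "spin": 0}, {"grip": -1, "slide": [0, 0, 0.08], "spin": 0}, {"grip": -1, "slide": [0, 0, 0.08], "spin": 0}, {"grip": -1, "slide": [0, 0, 0], "spin": 0}])

```text
time: 18.6
tool_pos: [0.4963, 0.4472, 0.1395]
ee_rot: [-3.135, -0.003, 3.054]
wrist_force: [-0.8, 0.1, 0.4]
width: 0.0941
finger_force: 0.0
```

```bash
python3 -c "
from h import *
tilt(); go(.493,.454,.074,175.3)"
```

```text
[ 0.65    0.3855  1.191  -0.003   1.5722 -0.8333] [-0.0038 -0.0067 -1.    ] [0.4963 0.4472 0.1395]
t 18.6 pos [0.4963 0.4472 0.1395] yaw 174.99 slide [0.0077 0.013  0.131 ] spin -0.062 mm [ 3.8486  6.5211 65.4761] w 0.0941
```

Call:
arm_command(plan=[{"grip": -1, "slide": [0.008, 0.015, 0.06], "spin": -0.05}, {"grip": -1, "slide": [0, 0, 0.06], "spin": 0}, {"grip": -1, "slide": [0, 0, 0.011], "spin": 0}, {"grip": 0.2, "slide": [0, 0, 0], "spin": 0}, {"grip": 0.2, "slide": [0, 0, 0], "spin": 0}, {"grip": 0.2, "slide": [0, 0, 0], "spin": 0}, {"grip": 0.2, "slide": [0, 0, 0], "spin": 0}])

```text
time: 19.48
tool_pos: [0.4938, 0.458, 0.0781]
ee_rot: [-3.141, 0.003, 3.061]
wrist_force: [1.2, -0.8, -0.9]
width: 0.0573
finger_force: 0.0
```

```bash
python3 -c "
from h import *
tilt(); go(.492,.456,.074,175.3)"
```

```text
[ 0.665   0.4269  1.2592 -0.0026  1.4542 -0.825 ] [ 0.0025 -0.0012 -1.    ] [0.4938 0.458  0.0781]
t 19.48 pos [0.4938 0.458  0.0781] yaw 175.39 slide [ 0.0032 -0.0044  0.0082] spin 0.018 mm [ 1.6048 -2.188   4.1129] w 0.0573
```

Call:
arm_command(plan=[{"grip": 0.5, "slide": [0.003, -0.003, 0.008], "spin": 0}, {"grip": 1, "slide": [0, 0, 0], "spin": 0}, {"grip": 1, "slide": [0, 0, 0], "spin": 0}, {"grip": 1, "slide": [0, 0, 0], "spin": 0}, {"grip": 1, "slide": [0, 0, 0], "spin": 0}, {"grip": 1, "slide": [0, 0, 0], "spin": 0}, {"grip": 1, "slide": [0, 0, 0], "spin": 0}, {"grip": 1, "slide": [0, 0, 0], "spin": 0}])

```text
time: 20.48
tool_pos: [0.4919, 0.4565, 0.0733]
ee_rot: [-3.14, 0.002, 3.061]
wrist_force: [-0.1, 0.4, -0.3]
width: 0.0135
finger_force: 30.0
```

```bash
python3 -c "
from h import *
tilt(); go(.492,.456,.074,175.3);print(sensors.get_obs()['wrist_force'],sensors.get_obs()['finger_force'])
crop(snapshot('side')[:,:,::-1],100,230,220,320,6,'s5.png')
crop(snapshot('top')[:,:,::-1],95,145,195,220,6,'t5.png')"
```

```text
[ 0.6648  0.4259  1.2705 -0.0024  1.445  -0.8252] [ 0.0016 -0.0018 -1.    ] [0.4919 0.4565 0.0733]
t 20.48 pos [0.4919 0.4565 0.0733] yaw 175.39 slide [-0.0002 -0.0011 -0.0014] spin 0.018 mm [-0.113  -0.5335 -0.6962] w 0.0135
[-0.0705  0.3812 -0.2646] 29.96169090270996
```

View pics/s5.png

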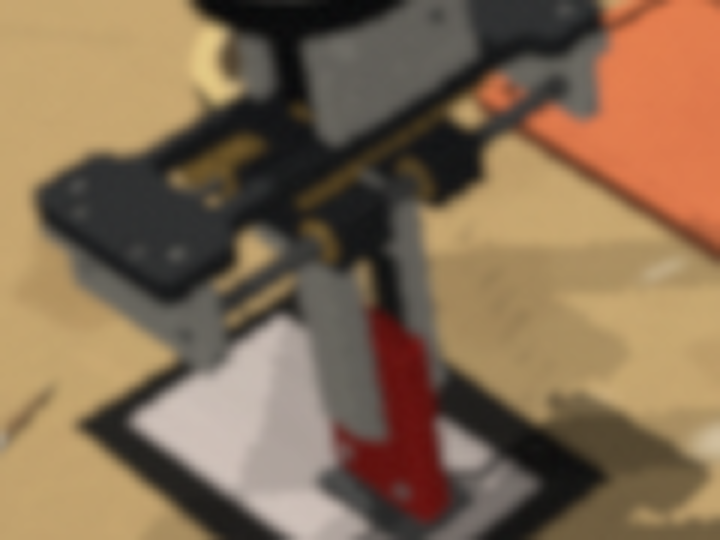

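The lifter is gripped, with the pads near the middle of the grip. Next I work out the frame axis more precisely from the wall lines in t2.

```bash
python3 -c "
from h import *
f=lambda x,y,z:w('top',220+x/3.6,120+y/3.6,z)
ang=lambda d:np.degrees(np.arctan2(d[1],d[0]))
A=[f(245,342,.025),f(575,435,.025)];B=[f(285,211,.025),f(605,300,.025)]
print(A,B,ang(A[1]-A[0]),ang(B[1]-B[0]))
c=np.array([.4992,-.008])
for a in(-105.2,-105.6,-106):
  t=np.radians(a);ex=np.array([np.cos(t),np.sin(t)]);ey=np.array([-ex[1],ex[0]])
  print(a,[((p-c)@ex,(p-c)@ey) for p in A+B+[f(319,291,.0086),f(525,357,.0086)]])
go(.4992+.2639*.14,-.008+.9646*.14,.2,74.7)
# spinning check
"
```

```text
[array([ 0.4435, -0.0082]), array([ 0.3722, -0.2557])] [array([ 0.5428, -0.0394]), array([ 0.4739, -0.2809])] -106.07062577218844 -105.92328205325371
-105.2 [(np.float64(0.014835515468316842), np.float64(-0.05368927181815572)), (np.float64(0.2723480901467734), np.float64(-0.057602550302791905)), (np.float64(0.018859489454726493), np.float64(0.050280281332766665)), (np.float64(0.26996245017454573), np.float64(0.047110276237736434)), (np.float64(0.05990791848090295), np.float64(-0.0002631443837171777)), (np.float64(0.22454680588181972), np.float64(-0.008704273229605507))]
-105.6 [(np.float64(0.015209972719040324), np.float64(-0.0535843928533349)), (np.float64(0.2727435916134197), np.float64(-0.0556998136603063)), (np.float64(0.0185080101304331), np.float64(0.05041071904274814)), (np.float64(0.2696269822789406), np.float64(0.0489938063288798)), (np.float64(0.059908295646626974), np.float64(0.0001550948017500671)), (np.float64(0.22460210063167502), np.float64(-0.0071364414116700595))]
-106 [(np.float64(0.015583688657151557), np.float64(-0.0534769022608027)), (np.float64(0.27312579994219455), np.float64(-0.05379436228748355)), (np.float64(0.018155628751836843), np.float64(0.05053869980540239)), (np.float64(0.2692783731446061), np.float64(0.05087494853102268)), (np.float64(0.05990575296653919), np.float64(0.00057332642811549)), (np.float64(0.22464644859201177), np.float64(-0.005568261773648192))]
t 20.57 pos [0.4919 0.4565 0.0733] yaw 175.39 slide [-0.6122  0.2592 -0.2533] spin 20.138 mm [-306.1095  129.5991 -126.6736] w 0.0138
```

Call:
arm_command(plan=[{"grip": 1, "slide": [0, 0, -0.05], "spin": 0}, {"grip": 1, "slide": [0, 0, -0.1], "spin": 0}, {"grip": 1, "slide": [0, 0, -0.1], "spin": 1}, {"grip": 1, "slide": [0, 0, 0], "spin": 1}, {"grip": 1, "slide": [0, 0, 0], "spin": 1}, {"grip": 1, "slide": [0, 0, 0], "spin": 1}, {"grip": 1, "slide": [0, 0, 0], "spin": 1}, {"grip": 1, "slide": [0, 0, 0], "spin": 1}, {"grip": 1, "slide": [0, 0, 0], "spin": 1}, {"grip": 1, "slide": [0, 0, 0], "spin": 1}])

```text
time: 21.82
tool_pos: [0.4914, 0.4562, 0.1972]
ee_rot: [-3.139, 0.003, 2.36]
wrist_force: [1.0, 0.5, -1.2]
width: 0.0139
finger_force: 30.0
```

Call:
arm_command(plan=[{"grip": 1, "slide": [0, 0, 0], "spin": 1}, {"grip": 1, "slide": [0, 0, 0], "spin": 1}, {"grip": 1, "slide": [0, 0, 0], "spin": 1}, {"grip": 1, "slide": [0, 0, 0], "spin": 1}, {"grip": 1, "slide": [0, 0, 0], "spin": 1}, {"grip": 1, "slide": [0, 0, 0], "spin": 1}, {"grip": 1, "slide": [0, 0, 0], "spin": 1}, {"grip": 1, "slide": [0, 0, 0], "spin": 1}, {"grip": 1, "slide": [0, 0, 0], "spin": 1}, {"grip": 1, "slide": [0, 0, 0], "spin": 1}])

```text
time: 23.08
tool_pos: [0.4914, 0.4562, 0.1972]
ee_rot: [3.141, 0.004, 1.487]
wrist_force: [0.1, -0.1, -1.2]
width: 0.0139
finger_force: 30.0
```

Call:
arm_command(plan=[{"grip": 1, "slide": [0, 0, 0], "spin": 1}, {"grip": 1, "slide": [0, 0, 0], "spin": 1}, {"grip": 1, "slide": [0, 0, 0], "spin": 0.28}, {"grip": 1, "slide": [-0.09, 0.038, 0], "spin": 0}, {"grip": 1, "slide": [-0.09, 0.038, 0], "spin": 0}, {"grip": 1, "slide": [-0.09, 0.038, 0], "spin": 0}, {"grip": 1, "slide": [-0.09, 0.038, 0], "spin": 0}, {"grip": 1, "slide": [-0.09, 0.038, 0], "spin": 0}, {"grip": 1, "slide": [-0.09, 0.038, 0], "spin": 0}, {"grip": 1, "slide": [-0.09, 0.038, 0], "spin": 0}])

```text
time: 24.32
tool_pos: [0.5324, 0.1155, 0.1988]
ee_rot: [3.14, 0.002, 1.292]
wrist_force: [1.0, -0.7, -2.1]
width: 0.0138
finger_force: 30.0
```

```bash
python3 -c "
from h import *
tilt(); go(.5336,.1174,.073,74)
im=snapshot('top')[:,:,::-1]; crop(im,220,120,440,285,3.6,'t6.png')"
```

```text
[ 0.111   0.0833  1.4374 -0.0025  1.6198  0.3896] [ 0.0013 -0.0024 -1.    ] [0.5324 0.1155 0.1988]
t 24.32 pos [0.5324 0.1155 0.1988] yaw 74.03 slide [0.0043 0.0013 0.2517] spin 0.007 mm [  2.1593   0.637  125.8433] w 0.0138
```

View pics/t6.png

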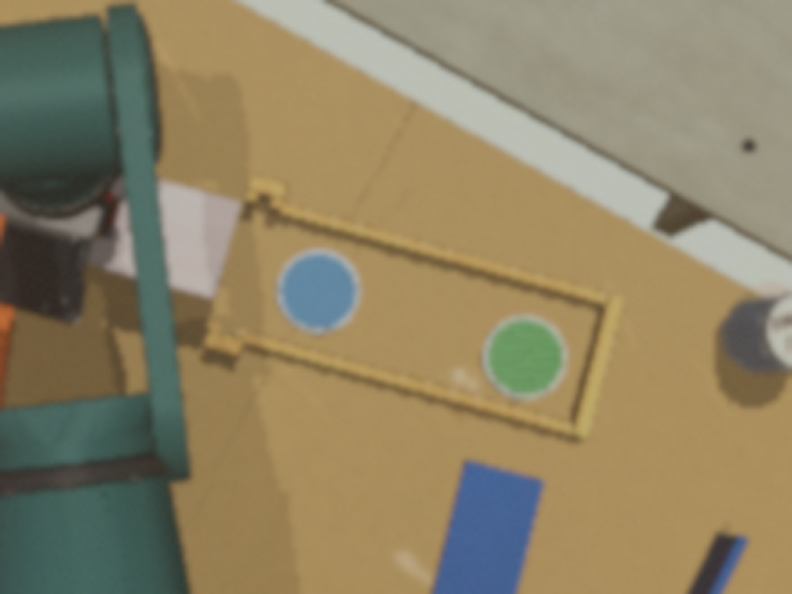

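The blade's leading edge runs (242,203) to (213,298) in this crop, aimed at the lane.

```bash
python3 -c "
from h import *
f=lambda x,y,z:w('top',220+x/3.6,120+y/3.6,z)
a,b=f(242,203,.131),f(213,298,.131); d=a-b
print(a,b,(a+b)/2,np.linalg.norm(d),np.degrees(np.arctan2(d[1],d[0])), ((a+b)/2-[.5324,.1155])@[-.2756,-.9613],((a+b)/2-[.5324,.1155])@[.9613,-.2756])
"
```

```text
[ 0.5345 -0.0029] [0.4678 0.0178] [0.5012 0.0075] 0.06985194621792645 -17.29659228412235 0.11246120883329243 -0.0002492611864543838
```

Call:
arm_command(plan=[{"grip": 1, "slide": [0.004, 0.001, 0.06], "spin": 0}, {"grip": 1, "slide": [0, 0, 0.08], "spin": 0}, {"grip": 1, "slide": [0, 0, 0.07], "spin": 0}, {"grip": 1, "slide": [0, 0, 0.04], "spin": 0}, {"grip": 1, "slide": [0, 0, 0], "spin": 0}, {"grip": 1, "slide": [0, 0, 0], "spin": 0}])

```text
time: 25.12
tool_pos: [0.5344, 0.1189, 0.075]
ee_rot: [3.138, 0.001, 1.292]
wrist_force: [0.5, -0.6, -1.9]
width: 0.0141
finger_force: 30.0
```

```bash
cat >> h.py <<'E'
def fr(tip=.109):
    o=sensors.get_obs(); d=o['tool_pos'][:2]-[.4978,-.0076]
    print('t',round(o['time'],2),'frame x of tip',round(d@[-.2756,-.9613]+tip,4),'y',round(d@[.9613,-.2756],4),'z',o['tool_pos'][2].round(4),'rot',np.degrees(o['ee_rot']).round(2),'F',o['wrist_force'],'T',o['wrist_torque'])
E
python3 -c "
from h import *
fr()"
```

```text
t 25.12 frame x of tip -0.0227 y 0.0003 z 0.075 rot [179.82   0.06  74.  ] F [ 0.5209 -0.5796 -1.8787] T [-0.0265 -0.0394 -0.0053]
```

Call:
arm_command(plan=[{"grip": 1, "slide": [0, 0, 0.006], "spin": 0}, {"grip": 1, "slide": [0, 0, 0.005], "spin": 0}, {"grip": 1, "slide": [0, 0, 0], "spin": 0}, {"grip": 1, "slide": [0, 0, 0], "spin": 0}])

```text
time: 25.62
tool_pos: [0.5344, 0.1188, 0.0692]
ee_rot: [3.138, 0.001, 1.291]
wrist_force: [0.9, -0.4, 1.6]
width: 0.0138
finger_force: 30.0
```

```bash
python3 -c "
from h import *
fr()"
```

```text
t 25.62 frame x of tip -0.0226 y 0.0003 z 0.0692 rot [179.81   0.06  73.99] F [ 0.8519 -0.422   1.6156] T [-0.2022  0.0822 -0.0373]
```

Call:
arm_command(plan=[{"grip": 1, "slide": [0, 0, 0.002], "spin": 0}, {"grip": 1, "slide": [0, 0, 0], "spin": 0}])

```text
time: 25.88
tool_pos: [0.5344, 0.1188, 0.0692]
ee_rot: [3.138, 0.001, 1.291]
wrist_force: [-1.5, 0.3, 6.5]
width: 0.0143
finger_force: 30.0
```

```bash
python3 -c "
from h import *
fr()"
```

```text
t 25.88 frame x of tip -0.0226 y 0.0004 z 0.0692 rot [179.8    0.06  73.98] F [-1.5106  0.255   6.4623] T [-0.2034  0.5925 -0.0451]
```

Call:
arm_command(plan=[{"grip": 1, "slide": [-0.01, 0, -0.001], "spin": 0}, {"grip": 1, "slide": [-0.03, 0, 0], "spin": 0}, {"grip": 1, "slide": [-0.03, 0, 0], "spin": 0}, {"grip": 1, "slide": [-0.03, 0, 0], "spin": 0}, {"grip": 1, "slide": [-0.03, 0, 0], "spin": 0}, {"grip": 1, "slide": [-0.03, 0, 0], "spin": 0}, {"grip": 1, "slide": [-0.03, 0, 0], "spin": 0}, {"grip": 1, "slide": [-0.03, 0, 0], "spin": 0}])

```text
time: 26.88
tool_pos: [0.504, 0.0122, 0.0692]
ee_rot: [3.137, 0.0, 1.291]
wrist_force: [1.2, 2.9, 5.2]
width: 0.0142
finger_force: 30.0
```

```bash
python3 -c "
from h import *
fr()
im=snapshot('top')[:,:,::-1]; crop(im,220,120,440,285,3.6,'t7.png')"
```

```text
t 26.88 frame x of tip 0.0883 y 0.0005 z 0.0692 rot [179.76   0.03  73.96] F [1.1966 2.9068 5.1751] T [ 0.0635  0.0627 -0.0562]
```

View pics/t7.png

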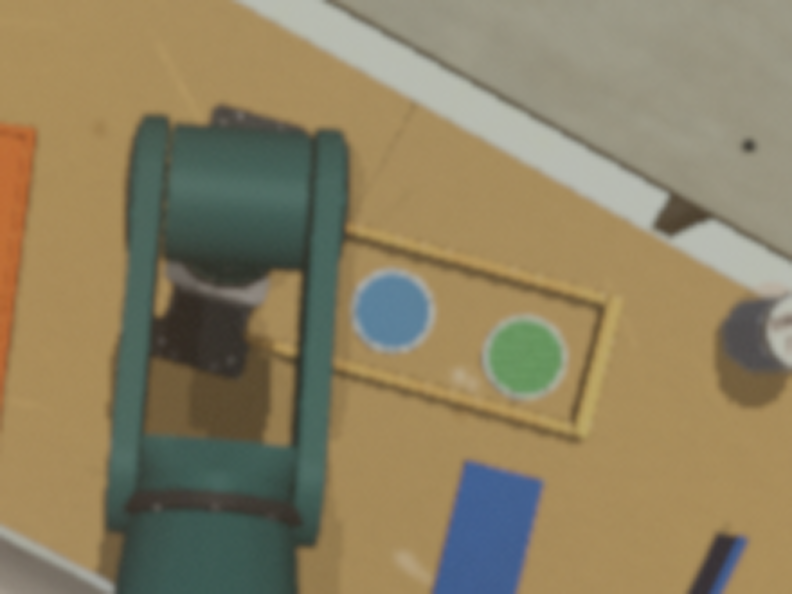

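The blue disc is being pushed ahead of the blade and is now at (394,311); it has not wedged yet. I carry on until the stack reaches the back wall.

Call:
arm_command(plan=[{"grip": 1, "slide": [-0.025, 0, 0], "spin": 0}, {"grip": 1, "slide": [-0.025, 0, 0], "spin": 0}, {"grip": 1, "slide": [-0.025, 0, 0], "spin": 0}, {"grip": 1, "slide": [-0.025, 0, 0], "spin": 0}, {"grip": 1, "slide": [-0.02, 0, 0], "spin": 0}, {"grip": 1, "slide": [-0.02, 0, 0], "spin": 0}, {"grip": 1, "slide": [-0.02, 0, 0], "spin": 0}, {"grip": 1, "slide": [-0.02, 0, 0], "spin": 0}, {"grip": 1, "slide": [0, 0, 0], "spin": 0}])

```text
time: 28.05
tool_pos: [0.4786, -0.0752, 0.0692]
ee_rot: [3.138, 0.003, 1.29]
wrist_force: [-0.6, -1.6, 5.5]
width: 0.0138
finger_force: 30.0
```

```bash
cat >> h.py <<'E'
def discs(n='top',z=.0086,save=None):
    im=snapshot(n)[:,:,::-1]; h=cv2.cvtColor(im,cv2.COLOR_BGR2HSV)
    if save: cv2.imwrite('pics/'+save,im)
    for nm,lo,hi in(('blue',(98,90,110),(112,190,255)),('green',(50,60,80),(75,255,255))):
        k=cv2.inRange(h,lo,hi); _,l,s,c=cv2.connectedComponentsWithStats(k)
        for i in range(1,len(s)):
            if s[i,4]>120:
                p=w(n,*c[i],z); d=p-[.4978,-.0076]
                print(nm,'area',s[i,4],'px',c[i],s[i,2:4],'world',p,'frame',d@[-.2756,-.9613],d@[.9613,-.2756])
E
python3 -c "
from h import *
fr(); discs(save='f8.png')"
```

```text
t 28.05 frame x of tip 0.1793 y 0.0002 z 0.0692 rot [179.79   0.16  73.91] F [-0.5772 -1.6377  5.4924] T [-0.18    0.1945  0.0072]
blue area 797 px [354.9473 269.1543] [29 41] world [ 0.2959 -0.1898] frame 0.23080173783411098 -0.14386804538354164
green area 304 px [365.9803 218.9934] [19 19] world [ 0.4324 -0.2228] frame 0.22491865262276436 -0.003552975765619651
```

```bash
python3 -c "
from h import *
im=cv2.imread('pics/f8.png'); crop(im,290,160,410,250,6,'t8.png')"
```

```text
(no output)
```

View pics/t8.png

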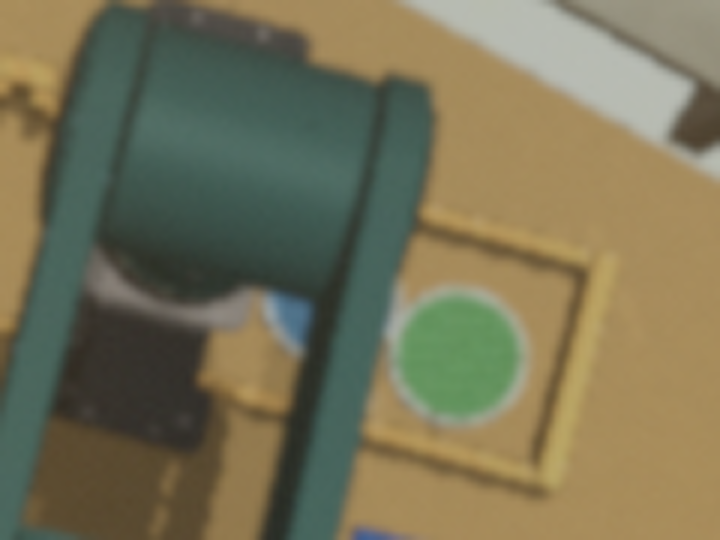

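Blue is now against green: its left edge is at (265,300) and it touches green near (395,300). I'll sample pixel colours to see whether the blade is underneath.

```bash
python3 -c "
from h import *
im=cv2.imread('pics/f8.png')
for x,y in[(225,345),(245,330),(250,350),(250,370),(270,350),(270,375),(280,365),(380,410),(385,420),(450,200),(385,350),(378,380)]: print((x,y),im[int(160+y/6),int(290+x/6)][::-1])
# predicted blade corner pixels
o=sensors.get_obs();p=o['tool_pos'][:2];a=np.radians(74);ex=-np.array([np.cos(a),np.sin(a)]);ey=np.array([-ex[1],ex[0]])
for tx,ty in((.109,-.035),(.109,.035),(.03,-.035)):
  q=p+ex*tx+ey*ty; u=px('top',[*q,.0016]); print((tx,ty),(u-[290,160])*6)
for c in (.155,.161): print(c,(px('top',[*(np.array([.4978,-.0076])+ex*c),.0086])-[290,160])*6)
"
```

```text
(225, 345) [163 136  89]
(245, 330) [158 133  92]
(250, 350) [164 137  90]
(250, 370) [164 137  89]
(270, 350) [146 122  80]
(270, 375) [147 123  80]
(280, 365) [145 122  78]
(380, 410) [168 142  96]
(385, 420) [166 139  89]
(450, 200) [165 138  91]
(385, 350) [135 130 109]
(378, 380) [153 131  89]
(0.109, -0.035) [339.7264 393.3284]
(0.109, 0.035) [378.8592 247.1602]
(0.03, -0.035) [173.9085 346.8409]
0.155 [310.5638 305.271 ]
0.161 [323.1975 308.8089]
```

```bash
cat >> h.py <<'E'
def grid(n='side',z=.0016,im=None,xs=np.arange(-.03,.15,.01),ys=(-.042,-.03,-.02,-.01,0,.01,.02,.03,.042)):
    o=sensors.get_obs();p=o['tool_pos'][:2];a=o['ee_rot'][2];ex=-np.array([np.cos(a),np.sin(a)]);ey=np.array([-ex[1],ex[0]])
    if im is None: im=snapshot(n)[:,:,::-1]
    H=cv2.cvtColor(np.ascontiguousarray(im),cv2.COLOR_BGR2HSV)
    print(n,'rows tip-x mm; cols ',ys)
    for x in xs:
        r=[]
        for y in ys:
            u=px(n,[*(p+ex*x+ey*y),z]).round().astype(int); r.append('%3d/%3d/%3d'%tuple(H[u[1],u[0]]))
        print('%4d'%(x*1000),*r)
E
python3 -c "
from h import *
im=snapshot('side')[:,:,::-1]; cv2.imwrite('pics/side9.png',im); grid('side',im=im)
grid('top',im=cv2.imread('pics/f8.png'))"
```

```text
side rows tip-x mm; cols  (-0.042, -0.03, -0.02, -0.01, 0, 0.01, 0.02, 0.03, 0.042)
 -30  18/122/107  18/124/107  17/123/153  17/123/207  19/116/167  19/110/169  19/108/123  19/109/140  19/112/112
 -19  18/124/103  18/123/114  18/123/155  18/124/196  19/119/158  18/106/ 94  19/104/ 81  19/108/ 80  19/108/ 80
  -9  18/123/102  17/124/113  18/122/115  18/114/114  15/127/130   3/188/ 88  11/118/ 67  19/107/ 79  19/107/ 81
   0  17/108/ 99  18/122/100  18/110/ 81  19/ 67/ 53   2/ 90/ 51   1/205/ 92   2/209/ 89  13/126/ 79  19/108/ 78
  10  18/123/102  18/114/ 98  18/114/ 87  18/ 60/ 51   1/164/ 70   1/151/ 88   1/195/ 93   3/208/ 87  18/113/ 77
  20  18/125/102  18/124/ 99  18/114/ 87  17/ 67/ 53   0/171/ 70   1/212/ 89   1/193/ 90   1/219/ 92   3/196/ 87
  30  18/122/100  18/125/100  18/115/ 95  17/ 79/ 61   8/126/ 77   1/217/ 88   2/218/ 90   1/218/ 90   1/217/ 93
  40  18/125/100  18/122/ 98  18/115/129  19/108/160  18/110/141   8/129/105   0/215/ 89   1/207/ 90   1/196/ 91
  50  18/122/100  18/124/ 99  18/114/130  19/109/180  19/109/169  18/114/155   8/157/107   1/201/ 90  10/ 49/ 94
[... 2434 characters left out ...]
80/ 67/ 84  81/ 73/ 91
  90  23/ 82/ 62  24/ 70/ 58  50/ 24/ 63  55/ 30/ 51  43/ 35/ 51  49/ 40/ 51  63/ 43/ 60  74/ 54/ 71  78/ 64/ 80
 100  80/ 67/ 80  79/ 68/ 82  80/ 68/ 83  80/ 72/ 92  81/ 74/ 93  80/ 74/ 93  81/ 77/ 96  81/ 71/ 97  82/ 69/ 96
 110  81/ 71/100  82/ 74/100  81/ 76/101  81/ 76/101  82/ 74/100  81/ 69/100  81/ 74/100  81/ 69/100  81/ 71/100
 120  33/ 43/106  33/ 45/113  28/ 55/112  26/ 55/115  83/ 24/139  64/ 15/140  23/ 44/152  20/103/136  21/ 98/125
 130  20/111/172  19/111/167  30/ 31/154  55/ 54/155  54/ 61/154  50/ 39/163  20/ 74/162  19/116/165  19/115/162
 140  20/123/166  31/ 36/149  57/ 91/148  57/ 93/146  57/ 88/150  57/ 92/147  48/ 46/160  19/108/166  19/114/163
```

```bash
python3 -c "
from h import *
im=cv2.imread('pics/side9.png'); crop(im,250,130,370,220,6.6,'s9.png')"
```

```text
(no output)
```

View pics/s9.png

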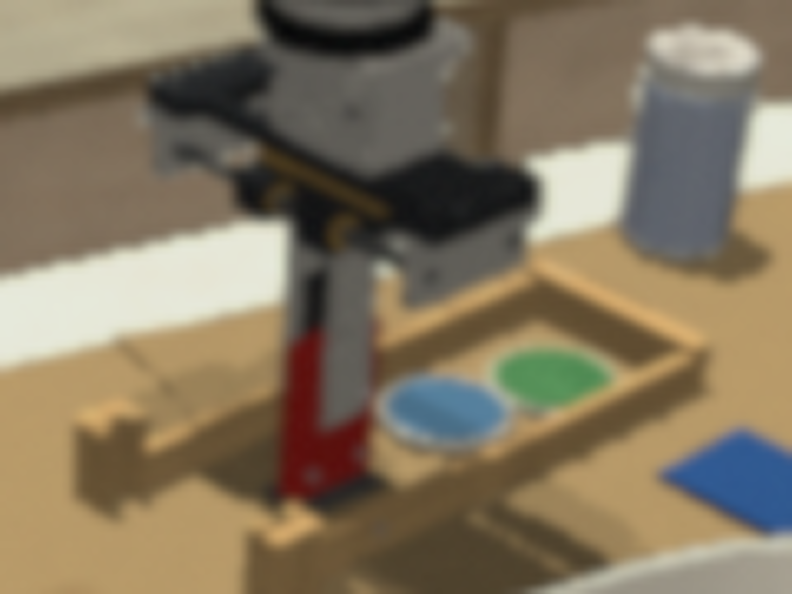

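The blade itself can't be seen against the bench here, but the foot is at bench level. The blue disc at (447,408) touches the green one at (552,377). I'll measure blue from the side camera.

```bash
python3 -c "
from h import *
im=cv2.imread('pics/side9.png'); H=cv2.cvtColor(im,cv2.COLOR_BGR2HSV)
k=cv2.inRange(H,(95,60,90),(108,140,255)); k[:180]=0;k[205:]=0;k[:,:300]=0;k[:,335:]=0
ys,xs=np.nonzero(k);print(len(xs),xs.min(),xs.max(),ys.min(),ys.max())
(cx,cy),ax,an=cv2.fitEllipse(np.argwhere(cv2.Canny(k,50,100))[:,::-1].astype(np.float32)); print(cx,cy,ax,an)
g=cv2.inRange(H,(45,60,60),(75,255,255)); g[:170]=0;g[200:]=0;g[:,:315]=0;g[:,350:]=0
ys,xs=np.nonzero(g);print('green',len(xs),xs.mean(),ys.mean())
for z,u,v in((.0102,cx,cy),(.0086,cx,cy),(.0086,xs.mean(),ys.mean())):
  d=w('side',u,v,z)-[.4978,-.0076]; print(z,'frame',d@[-.2756,-.9613],d@[.9613,-.2756])
fr()
"
```

```text
107 309 325 188 195
316.95147705078125 191.24427795410156 (8.129426956176758, 16.7585506439209) 96.17263793945312
green 107 332.7196261682243 186.7663551401869
0.0102 frame 0.16054244992970546 0.007668617589174552
0.0086 frame 0.16256799750920733 0.009468430514194659
0.0086 frame 0.22124544197468474 -0.0032815961790637754
t 28.15 frame x of tip 0.1792 y 0.0002 z 0.0692 rot [179.79   0.18  73.93] F [-0.2093 -1.4541  6.1806] T [-0.1231  0.2004  0.0474]
```

Call:
arm_command(plan=[{"grip": 1, "slide": [0, 0, -0.006], "spin": 0}, {"grip": 1, "slide": [0, 0, -0.012], "spin": 0}, {"grip": 1, "slide": [0, 0, -0.02], "spin": 0}, {"grip": 1, "slide": [0, 0, -0.025], "spin": 0}, {"grip": 1, "slide": [0, 0, -0.025], "spin": 0}, {"grip": 1, "slide": [0, 0, -0.015], "spin": 0}, {"grip": 1, "slide": [0, 0, -0.005], "spin": 0}, {"grip": 1, "slide": [0, 0, 0], "spin": 0}])

```text
time: 29.15
tool_pos: [0.4786, -0.0734, 0.1223]
ee_rot: [3.14, 0.002, 1.291]
wrist_force: [0.6, -0.2, -1.8]
width: 0.0136
finger_force: 30.0
```

```bash
cat >> h.py <<'E'
def disc_side(col='blue',box=None,z=.0086,im=None):
    if im is None: im=snapshot('side')[:,:,::-1]
    H=cv2.cvtColor(np.ascontiguousarray(im),cv2.COLOR_BGR2HSV)
    k=cv2.inRange(H,(95,60,90),(108,140,255)) if col=='blue' else cv2.inRange(H,(45,60,60),(75,255,255))
    _,l,s,c=cv2.connectedComponentsWithStats(k)
    for i in range(1,len(s)):
        if 30<s[i,4]<400:
            p=w('side',*c[i],z); d=p-[.4978,-.0076]; o=sensors.get_obs(); a=o['ee_rot'][2]; ex=-np.array([np.cos(a),np.sin(a)]); e=p-o['tool_pos'][:2]
            print(col,'area',s[i,4],'box',s[i,:4],'world',p,'frame',d@[-.2756,-.9613],d@[.9613,-.2756],'lifter',e@ex,e@[-ex[1],ex[0]])
E
python3 -c "
from h import *
fr(); im=snapshot('side')[:,:,::-1]; cv2.imwrite('pics/side10.png',im)
for c in('blue','green'): disc_side(c,im=im,z=.0086)
z=sensors.get_obs()['tool_pos'][2]-.0692+.0102; print(z); disc_side('blue',im=im,z=z)"
```

```text
t 29.15 frame x of tip 0.1775 y -0.0004 z 0.1223 rot [179.88   0.09  73.99] F [ 0.5911 -0.2119 -1.78  ] T [-0.0004 -0.038  -0.045 ]
blue area 101 box [310 174  17   7] world [ 0.5024 -0.2497] frame 0.23142731913478387 0.07112218936689417 lifter 0.16287299461484606 0.07171761517996954
green area 93 box [326 183  16   9] world [ 0.431  -0.2185] frame 0.22114939136718012 -0.006074093582517058 lifter 0.15261701932645566 -0.005479503583021267
0.06294785291039041
blue area 101 box [310 174  17   7] world [ 0.4594 -0.1601] frame 0.1571765266859731 0.00510912653501755 lifter 0.08864271333468413 0.005685453613982688
```

```bash
python3 -c "
from h import *
print('tape',w('top',252*.7,180*.7,.0125)); go(.5489,.2969,.1845,82.5)
for z in (.08,.1,.12):print(z,w('top',95+340/5,145+493/5,z),w('top',95+590/5,145+590/5,z))"
```

```text
tape [0.6928 0.2986]
t 29.2 pos [ 0.4784 -0.0733  0.1219] yaw 73.99 slide [ 0.7525  0.0432 -0.1251] spin -1.703 mm [376.2591  21.5891 -62.5521] w 0.0135
0.08 [0.3678 0.3178] [0.3171 0.1885]
0.1 [0.3676 0.3137] [0.3177 0.1864]
0.12 [0.3675 0.3097] [0.3183 0.1842]
```

Call:
arm_command(plan=[{"grip": 1, "slide": [0, 0, -0.015], "spin": 0}, {"grip": 1, "slide": [0, 0, -0.03], "spin": 0}, {"grip": 1, "slide": [0, 0, -0.03], "spin": 0}, {"grip": 1, "slide": [0.01, 0, -0.03], "spin": 0}, {"grip": 1, "slide": [0.02, 0, -0.02], "spin": -0.1}, {"grip": 1, "slide": [0.03, 0, 0], "spin": -0.2}, {"grip": 1, "slide": [0.04, 0, 0], "spin": -0.2}, {"grip": 1, "slide": [0.05, 0, 0], "spin": -0.2}, {"grip": 1, "slide": [0.06, 0.003, 0], "spin": -0.2}, {"grip": 1, "slide": [0.06, 0.005, 0], "spin": -0.2}])

```text
time: 30.45
tool_pos: [0.5137, 0.0592, 0.1837]
ee_rot: [3.141, 0.002, 1.389]
wrist_force: [0.5, -0.4, -2.4]
width: 0.0136
finger_force: 30.0
```

Call:
arm_command(plan=[{"grip": 1, "slide": [0.06, 0.005, 0], "spin": -0.2}, {"grip": 1, "slide": [0.06, 0.005, 0], "spin": -0.2}, {"grip": 1, "slide": [0.06, 0.005, 0], "spin": -0.1}, {"grip": 1, "slide": [0.06, 0.005, 0], "spin": -0.1}, {"grip": 1, "slide": [0.05, 0.005, 0], "spin": 0}, {"grip": 1, "slide": [0.04, 0.005, 0], "spin": 0}, {"grip": 1, "slide": [0.03, 0, 0], "spin": 0}, {"grip": 1, "slide": [0.02, 0, 0], "spin": 0}, {"grip": 1, "slide": [0.01, 0, 0], "spin": 0}, {"grip": 1, "slide": [0, 0, 0], "spin": 0}])

```text
time: 31.7
tool_pos: [0.5576, 0.2475, 0.1843]
ee_rot: [3.14, 0.002, 1.439]
wrist_force: [-0.5, -0.7, -2.6]
width: 0.0139
finger_force: 30.0
```

```bash
python3 -c "
from h import *
tilt(); go(.5489,.2969,.1,82.5); im=snapshot('side')[:,:,::-1]; cv2.imwrite('pics/side11.png',im)
z=sensors.get_obs()['tool_pos'][2]-.0692+.0102; disc_side('blue',im=im,z=z); discs(save='top11.png')"
```

```text
[ 0.3263  0.2331  1.2954 -0.0027  1.6123  0.4575] [ 0.0016 -0.0023 -1.    ] [0.5576 0.2475 0.1843]
t 31.7 pos [0.5576 0.2475 0.1843] yaw 82.48 slide [ 0.0956 -0.0302  0.1686] spin -0.005 mm [ 47.7937 -15.1109  84.3179] w 0.0139
blue area 169 box [219 191  20  11] world [0.5507 0.1582] frame -0.17392940696200812 0.005142717505924904 lifter 0.08925846799315819 0.004759070678578702
blue area 303 px [224.5512 170.2475] [20 20] world [0.5691 0.1654] frame -0.18597748908915862 0.0208679285546255
blue area 783 px [354.9693 269.1596] [29 41] world [ 0.2959 -0.1899] frame 0.23086333632063757 -0.14386572762577507
green area 300 px [365.9433 218.9533] [19 19] world [ 0.4325 -0.2227] frame 0.22479270256597914 -0.0034739106684110524
```

Call:
arm_command(plan=[{"grip": 1, "slide": [0.01, -0.005, 0], "spin": 0}, {"grip": 1, "slide": [0.02, -0.007, 0], "spin": 0}, {"grip": 1, "slide": [0.025, -0.007, 0], "spin": 0}, {"grip": 1, "slide": [0.02, -0.006, 0.01], "spin": 0}, {"grip": 1, "slide": [0.015, -0.005, 0.02], "spin": 0}, {"grip": 1, "slide": [0.006, 0, 0.03], "spin": 0}, {"grip": 1, "slide": [0, 0, 0.04], "spin": 0}, {"grip": 1, "slide": [0, 0, 0.04], "spin": 0}, {"grip": 1, "slide": [0, 0, 0.03], "spin": 0}, {"grip": 1, "slide": [0, 0, 0.01], "spin": 0}])

```text
time: 33.05
tool_pos: [0.5483, 0.2965, 0.0921]
ee_rot: [-3.141, 0.004, 1.439]
wrist_force: [0.1, -0.6, -2.0]
width: 0.0139
finger_force: 30.0
```

```bash
python3 -c "
from h import *
tilt(); go(.5489,.2969,.0845,82.5); im=snapshot('side')[:,:,::-1]; cv2.imwrite('pics/side12.png',im)
z=sensors.get_obs()['tool_pos'][2]-.0692+.0102; disc_side('blue',im=im,z=z)"
```

```text
[ 0.4062  0.3132  1.3823 -0.0026  1.4487  0.5379] [-0.0014 -0.0034 -1.    ] [0.5483 0.2965 0.0921]
t 33.05 pos [0.5483 0.2965 0.0921] yaw 82.47 slide [0.0009 0.001  0.0151] spin -0.006 mm [0.4263 0.5041 7.5629] w 0.0139
blue area 195 box [211 231  21  12] world [0.5413 0.2074] frame -0.21869892529657214 -0.017422579722521037 lifter 0.0893916722416905 0.004529010830104483
```

Call:
arm_command(plan=[{"grip": 1, "slide": [0, 0, 0.008], "spin": 0}, {"grip": 1, "slide": [0, 0, 0.006], "spin": 0}, {"grip": 1, "slide": [0, 0, 0], "spin": 0}, {"grip": 1, "slide": [0, 0, 0], "spin": 0}, {"grip": 1, "slide": [0.125, 0, 0], "spin": 0}, {"grip": 1, "slide": [0.125, 0, 0], "spin": 0}, {"grip": 1, "slide": [0.04, 0, 0], "spin": 0}, {"grip": 1, "slide": [0, 0, 0], "spin": 0}])

```text
time: 34.1
tool_pos: [0.5678, 0.4424, 0.0867]
ee_rot: [3.14, 0.002, 1.442]
wrist_force: [0.3, -0.6, -1.4]
width: 0.014
finger_force: 30.0
```

```bash
cat >> h.py <<'E'
def tr(p):
    d=np.array(p)-[.4752,.228]; return np.array([d@[.9914,-.1309],d@[.1309,.9914]])
E
python3 -c "
from h import *
tilt(); im=snapshot('side')[:,:,::-1]; cv2.imwrite('pics/side13.png',im)
disc_side('blue',im=im,z=.0166); disc_side('blue',im=im,z=.026); discs(z=.0166,save='top13.png')"
```

```text
[ 0.5844  0.5232  1.105  -0.0026  1.513   0.7133] [ 0.0018 -0.002  -1.    ] [0.5678 0.4424 0.0867]
blue area 200 box [209 238  21  12] world [0.5403 0.2175] frame -0.22813137535075145 -0.021232322079525218 lifter 0.22508395316319676 0.0014465748523212855
blue area 200 box [209 238  21  12] world [0.5322 0.2267] frame -0.23476209125640723 -0.03150574251067874 lifter 0.21700190421500465 -0.007728506319762681
blue area 224 px [206.4286 180.192 ] [18 17] world [0.5406 0.2142] frame -0.22505922655379365 -0.019950622841677056
blue area 784 px [355.0319 269.1199] [29 41] world [ 0.2963 -0.1887] frame 0.229629064718763 -0.14374857848487285
green area 300 px [365.9333 218.9933] [19 19] world [ 0.432  -0.2212] frame 0.2234583410469128 -0.004411818486411645
```

Blue has come off onto the tray floor: both cameras agree at about (0.540, 0.216), with its top at 16.6 mm. Next I fetch green.

Call:
arm_command(plan=[{"grip": 1, "slide": [0, 0, -0.1], "spin": 0.8}, {"grip": 1, "slide": [0, 0, -0.1], "spin": 0.9}, {"grip": 1, "slide": [-0.09, 0.016, 0], "spin": 0}, {"grip": 1, "slide": [-0.09, 0.016, 0], "spin": 0}, {"grip": 1, "slide": [-0.09, 0.016, 0], "spin": 0}, {"grip": 1, "slide": [-0.09, 0.016, 0], "spin": 0}, {"grip": 1, "slide": [-0.09, 0.016, 0], "spin": 0}, {"grip": 1, "slide": [-0.09, 0.016, 0], "spin": 0}, {"grip": 1, "slide": [-0.09, 0.016, 0], "spin": 0}, {"grip": 1, "slide": [0, 0, 0], "spin": 0}])

```text
time: 35.45
tool_pos: [0.5341, 0.1186, 0.1882]
ee_rot: [3.138, 0.002, 1.285]
wrist_force: [0.3, 0.5, -2.2]
width: 0.0137
finger_force: 30.0
```

```bash
python3 -c "
from h import *
tilt();fr();go(.5336,.1174,.0725,74); im=snapshot('side')[:,:,::-1]
disc_side('blue',im=im,z=.0166); disc_side('green',im=im)"
```

```text
[ 0.1169  0.0917  1.4496 -0.0034  1.5983  0.4028] [ 0.0024 -0.0032 -1.    ] [0.5341 0.1186 0.1882]
t 35.45 frame x of tip -0.0223 y 0.0002 z 0.1882 rot [179.82   0.14  73.61] F [ 0.2582  0.4893 -2.1732] T [ 0.0297 -0.0492 -0.0107]
t 35.45 pos [0.5341 0.1186 0.1882] yaw 73.61 slide [-0.0026 -0.0004  0.2313] spin -0.078 mm [ -1.3043  -0.1864 115.6512] w 0.0137
blue area 201 box [209 238  21  12] world [0.5404 0.2176] frame -0.2282241907919391 -0.021139841973142698 lifter -0.0949458292582443 -0.021487316468050608
green area 106 box [325 183  17   9] world [ 0.4336 -0.2191] frame 0.22102551645378146 -0.0033894922518420134 lifter 0.3542011694559102 -0.0015718716160069562
green area 394 box [535 184  25  20] world [-0.1478 -0.5684] frame 0.7169825497077997 -0.466056831111311 lifter 0.8523697413861053 -0.4618306202452376
```

Call:
arm_command(plan=[{"grip": 1, "slide": [0, 0, 0.06], "spin": -0.08}, {"grip": 1, "slide": [0, 0, 0.08], "spin": 0}, {"grip": 1, "slide": [0, 0, 0.07], "spin": 0}, {"grip": 1, "slide": [0, 0, 0.02], "spin": 0}, {"grip": 1, "slide": [0, 0, 0.005], "spin": 0}, {"grip": 1, "slide": [0, 0, 0.003], "spin": 0}, {"grip": 1, "slide": [0, 0, 0], "spin": 0}, {"grip": 1, "slide": [0, 0, 0], "spin": 0}])

```text
time: 36.5
tool_pos: [0.5357, 0.1226, 0.0695]
ee_rot: [3.138, 0.001, 1.298]
wrist_force: [0.6, 0.3, -1.3]
width: 0.0138
finger_force: 30.0
```

```bash
python3 -c "
from h import *
fr()"
```

```text
t 36.5 frame x of tip -0.0266 y 0.0005 z 0.0695 rot [179.79   0.05  74.38] F [ 0.584   0.2596 -1.2546] T [-0.0321 -0.0742 -0.0148]
```

Call:
arm_command(plan=[{"grip": 1, "slide": [0, 0, 0.002], "spin": 0.07}, {"grip": 1, "slide": [-0.02, 0, 0], "spin": 0}, {"grip": 1, "slide": [-0.05, 0, 0], "spin": 0}, {"grip": 1, "slide": [-0.06, 0, 0], "spin": 0}, {"grip": 1, "slide": [-0.06, 0, 0], "spin": 0}, {"grip": 1, "slide": [-0.06, 0, 0], "spin": 0}, {"grip": 1, "slide": [-0.06, 0, 0], "spin": 0}, {"grip": 1, "slide": [-0.06, 0, 0], "spin": 0}, {"grip": 1, "slide": [-0.04, 0, 0], "spin": 0}, {"grip": 1, "slide": [0, 0, 0], "spin": 0}])

```text
time: 37.75
tool_pos: [0.4791, -0.0767, 0.0692]
ee_rot: [3.137, 0.003, 1.29]
wrist_force: [-0.3, -2.4, 4.9]
width: 0.0138
finger_force: 30.0
```

```bash
python3 -c "
from h import *
fr();im=snapshot('side')[:,:,::-1];disc_side('green',im=im)"
```

```text
t 37.75 frame x of tip 0.1805 y 0.0011 z 0.0692 rot [179.72   0.18  73.89] F [-0.3257 -2.4049  4.9113] T [-0.3455  0.1898  0.0311]
green area 42 box [93  8 16  3] world [ 3.8016 -2.0253] frame 1.0290588472895021 3.732055553766572 lifter 0.9531469934358946 3.732060795494765
green area 107 box [325 183  17   9] world [ 0.4337 -0.2194] frame 0.22124544197468474 -0.0032815961790637754 lifter 0.15018420551540584 -0.00421838470538205
```

Call:
arm_command(plan=[{"grip": 1, "slide": [-0.02, 0, 0], "spin": 0}, {"grip": 1, "slide": [-0.02, 0, 0], "spin": 0}, {"grip": 1, "slide": [-0.02, 0, 0], "spin": 0}, {"grip": 1, "slide": [-0.02, 0, 0], "spin": 0}, {"grip": 1, "slide": [-0.02, 0, 0], "spin": 0}, {"grip": 1, "slide": [-0.02, 0, 0], "spin": 0}, {"grip": 1, "slide": [-0.02, 0, 0], "spin": 0}, {"grip": 1, "slide": [-0.013, 0, 0], "spin": 0}, {"grip": 1, "slide": [0, 0, 0], "spin": 0}])

```text
time: 38.92
tool_pos: [0.4585, -0.1486, 0.0692]
ee_rot: [3.137, 0.002, 1.292]
wrist_force: [0.6, -0.9, 5.1]
width: 0.0138
finger_force: 30.0
```

```bash
python3 -c "
from h import *
fr();im=snapshot('side')[:,:,::-1];disc_side('green',im=im,z=.0102);discs(z=.0102)"
```

```text
t 38.92 frame x of tip 0.2554 y 0.0011 z 0.0692 rot [179.74   0.11  74.01] F [ 0.6328 -0.8737  5.0501] T [0.0243 0.085  0.0261]
green area 44 box [93  8 16  3] world [ 3.7928 -2.0186] frame 1.0250167716317746 3.7217415607395923 lifter 0.879657382498707 3.720350149368483
green area 116 box [328 181  17   9] world [ 0.43   -0.2324] frame 0.23475304815538747 -0.0032608609349141712 lifter 0.08841961910182301 -0.004342241048071099
blue area 162 px [206.2284 180.2037] [17 17] world [0.5414 0.2156] frame -0.22654886882190856 -0.019542305935007706
blue area 142 px [354.7535 257.1408] [14 16] world [ 0.3285 -0.1896] frame 0.22167324980899436 -0.11261511808892291
```

Call:
arm_command(plan=[{"grip": 1, "slide": [0, 0, -0.006], "spin": 0}, {"grip": 1, "slide": [0, 0, -0.012], "spin": 0}, {"grip": 1, "slide": [0, 0, -0.02], "spin": 0}, {"grip": 1, "slide": [0, 0, -0.025], "spin": 0}, {"grip": 1, "slide": [0, 0, -0.025], "spin": 0}, {"grip": 1, "slide": [0, 0, -0.015], "spin": 0}, {"grip": 1, "slide": [0, 0, -0.005], "spin": 0}, {"grip": 1, "slide": [0, 0, 0], "spin": 0}])

```text
time: 40.02
tool_pos: [0.4575, -0.1479, 0.1219]
ee_rot: [3.14, 0.001, 1.292]
wrist_force: [0.2, -0.6, -3.1]
width: 0.0136
finger_force: 30.0
```

```bash
python3 -c "
from h import *
fr();im=snapshot('side')[:,:,::-1];cv2.imwrite('pics/side14.png',im);disc_side('green',im=im,z=sensors.get_obs()['tool_pos'][2]-.0692+.0102)
c=np.array([.4752,.228])-.012*np.array([.9914,-.1309])-.012*np.array([.1309,.9914]); q=c+.0895*np.array([.1309,.9914])+.004*np.array([.9914,-.1309]); print(q); go(*q,.1845,82.5)"
```

```text
t 40.02 frame x of tip 0.255 y -0.0 z 0.1219 rot [179.89   0.09  74.04] F [ 0.1997 -0.6168 -3.142 ] T [ 0.0146 -0.1234 -0.0249]
green area 36 box [93  8 16  3] world [ 3.5021 -1.7942] frame 0.8894816133164537 3.3803861279698264 lifter 0.7454618599295253 3.3800739641537785
green area 124 box [329 167  18   9] world [ 0.4265 -0.2301] frame 0.23357137031435463 -0.0071679838010100735 lifter 0.08757670065171066 -0.007003929575775364
[0.4774 0.3059]
t 40.08 pos [ 0.4574 -0.1479  0.1216] yaw 74.04 slide [ 0.905  -0.0787 -0.1258] spin -1.693 mm [452.4879 -39.3453 -62.9161] w 0.0141
```

Call:
arm_command(plan=[{"grip": 1, "slide": [0, 0, -0.015], "spin": -0.2}, {"grip": 1, "slide": [0, 0, -0.03], "spin": -0.4}, {"grip": 1, "slide": [0, 0, -0.03], "spin": -0.4}, {"grip": 1, "slide": [0, 0, -0.03], "spin": -0.4}, {"grip": 1, "slide": [0, 0, -0.02], "spin": -0.29}, {"grip": 1, "slide": [0.01, -0.002, 0], "spin": 0}, {"grip": 1, "slide": [0.02, -0.004, 0], "spin": 0}, {"grip": 1, "slide": [0.03, -0.004, 0], "spin": 0}, {"grip": 1, "slide": [0.04, -0.005, 0], "spin": 0}, {"grip": 1, "slide": [0.05, -0.005, 0], "spin": 0}])

```text
time: 41.32
tool_pos: [0.457, -0.0707, 0.1836]
ee_rot: [3.141, 0.001, 1.44]
wrist_force: [-0.4, 0.8, -2.5]
width: 0.0138
finger_force: 30.0
```

Call:
arm_command(plan=[{"grip": 1, "slide": [0.06, -0.006, 0], "spin": 0}, {"grip": 1, "slide": [0.06, -0.006, 0], "spin": 0}, {"grip": 1, "slide": [0.06, -0.006, 0], "spin": 0}, {"grip": 1, "slide": [0.06, -0.006, 0], "spin": 0}, {"grip": 1, "slide": [0.06, -0.006, 0], "spin": 0}, {"grip": 1, "slide": [0.06, -0.006, 0], "spin": 0}, {"grip": 1, "slide": [0.06, -0.006, 0], "spin": 0}, {"grip": 1, "slide": [0.06, -0.006, 0], "spin": 0}, {"grip": 1, "slide": [0.06, -0.006, 0], "spin": 0}, {"grip": 1, "slide": [0.06, -0.005, 0], "spin": 0}])

```text
time: 42.58
tool_pos: [0.4663, 0.2309, 0.1831]
ee_rot: [3.141, 0.002, 1.441]
wrist_force: [0.1, -0.2, -2.9]
width: 0.014
finger_force: 30.0
```

Call:
arm_command(plan=[{"grip": 1, "slide": [0.05, 0, 0], "spin": 0}, {"grip": 1, "slide": [0.04, 0, 0], "spin": 0}, {"grip": 1, "slide": [0.03, 0, 0], "spin": 0}, {"grip": 1, "slide": [0.02, 0, 0], "spin": 0}, {"grip": 1, "slide": [0.01, 0, 0], "spin": 0}, {"grip": 1, "slide": [0, 0, 0], "spin": 0}, {"grip": 1, "slide": [0, 0, 0], "spin": 0}])

```text
time: 43.45
tool_pos: [0.4773, 0.3029, 0.1836]
ee_rot: [3.14, 0.002, 1.439]
wrist_force: [-0.5, 0.3, -2.5]
width: 0.0139
finger_force: 30.0
```

```bash
python3 -c "
from h import *
tilt();im=snapshot('side')[:,:,::-1];cv2.imwrite('pics/side15.png',im);disc_side('green',im=im,z=sensors.get_obs()['tool_pos'][2]-.0692+.0102);disc_side('blue',im=im,z=.0166)
go(.4794,.304,.0845,82.5)"
```

```text
[ 0.4669  0.1346  1.4114 -0.0028  1.5952  0.5987] [ 0.0016 -0.0023 -1.    ] [0.4773 0.3029 0.1836]
green area 256 box [233 212  24  14] world [0.4591 0.2162] frame -0.20450305858481843 -0.09886277038556726 lifter 0.0883443526329253 -0.0065811447776941406
blue area 31 box [220 243  10   7] world [0.5208 0.2185] frame -0.22363937416148708 -0.040206892604263356 lifter 0.07802549091932932 0.05424672490222814
t 43.5 pos [0.4773 0.3029 0.1836] yaw 82.44 slide [0.0027 0.0039 0.1983] spin -0.011 mm [ 1.334   1.9747 99.126 ] w 0.0137
```

Call:
arm_command(plan=[{"grip": 1, "slide": [0, -0.004, 0.01], "spin": 0}, {"grip": 1, "slide": [0, -0.004, 0.03], "spin": 0}, {"grip": 1, "slide": [0, 0, 0.04], "spin": 0}, {"grip": 1, "slide": [0, 0, 0.04], "spin": 0}, {"grip": 1, "slide": [0, 0, 0.04], "spin": 0}, {"grip": 1, "slide": [0, 0, 0.02], "spin": 0}, {"grip": 1, "slide": [0, 0, 0.01], "spin": 0}, {"grip": 1, "slide": [0, 0, 0], "spin": 0}])

```text
time: 44.5
tool_pos: [0.4734, 0.3038, 0.0885]
ee_rot: [3.14, 0.002, 1.44]
wrist_force: [0.3, -0.5, -2.6]
width: 0.0138
finger_force: 30.0
```

```bash
python3 -c "
from h import *
im=snapshot('side')[:,:,::-1];disc_side('green',im=im,z=sensors.get_obs()['tool_pos'][2]-.0692+.0102)
go(.4794,.304,.0855,82.5)"
```

```text
green area 38 box [93  8 16  3] world [ 3.6828 -1.9329] frame 0.9730180023680514 3.5923521611000795 lifter 1.7980115307942863 3.4740632045890294
green area 186 box [236 245  20  14] world [0.4605 0.2178] frame -0.20637596904655445 -0.09792262862073825 lifter 0.08717287569864433 -0.0017580033083226618
t 44.55 pos [0.4737 0.304  0.0891] yaw 82.49 slide [0.0016 0.0113 0.0072] spin -0.003 mm [0.786  5.6572 3.5774] w 0.014
```

Call:
arm_command(plan=[{"grip": 1, "slide": [0, 0, 0.006], "spin": 0}, {"grip": 1, "slide": [0, 0, 0], "spin": 0}, {"grip": 1, "slide": [0, 0, 0], "spin": 0}, {"grip": 1, "slide": [0.125, 0, 0], "spin": 0}, {"grip": 1, "slide": [0.125, 0, 0], "spin": 0}, {"grip": 1, "slide": [0.04, 0, 0], "spin": 0}, {"grip": 1, "slide": [0, 0, 0], "spin": 0}, {"grip": 1, "slide": [0, 0, -0.08], "spin": 0}, {"grip": 1, "slide": [0, 0, -0.08], "spin": 0}, {"grip": 1, "slide": [0, 0, 0], "spin": 0}])

```text
time: 45.8
tool_pos: [0.4943, 0.4479, 0.1706]
ee_rot: [3.133, -0.005, 1.438]
wrist_force: [0.1, 0.5, -1.3]
width: 0.0138
finger_force: 30.0
```

```bash
python3 -c "
from h import *
tilt(); im=snapshot('side')[:,:,::-1]; cv2.imwrite('pics/side16.png',im)
disc_side('blue',im=im,z=.0166); disc_side('green',im=im,z=.0166); discs(z=.0166,save='top16.png')
go(.4919,.4565,.0733,175.39)"
```

```text
[ 0.6527  0.3586  1.1646 -0.003   1.6087  0.7849] [ 0.0095  0.0035 -0.9999] [0.4943 0.4479 0.1706]
blue area 200 box [209 238  21  12] world [0.5403 0.2175] frame -0.22813137535075145 -0.021232322079525218 lifter 0.22138070334270407 0.07699015437952161
green area 44 box [93  8 16  3] world [ 3.7605 -1.9921] frame 1.0085349350665869 3.683357787106784 lifter 1.9870893625717032 3.5604934520409857
green area 153 box [234 251  17  14] world [0.4623 0.2291] frame -0.2177224945229528 -0.0993903869128042 lifter 0.22023372714505604 -0.0018475431283206042
blue area 232 px [206.4871 180.056 ] [18 17] world [0.541  0.2141] frame -0.22501061230875996 -0.019547323793388333
blue area 783 px [355.0192 269.1392] [29 41] world [ 0.2963 -0.1887] frame 0.22960913850048636 -0.1438080238913514
green area 301 px [203.5781 211.6146] [20 20] world [0.4545 0.2215] frame -0.20830475129663167 -0.10480628124263405
t 45.9 pos [0.4922 0.4466 0.1647] yaw 82.43 slide [0.0021 0.0197 0.1827] spin -18.592 mm [ 1.0567  9.8564 91.3565] w 0.0137
```

Call:
arm_command(plan=[{"grip": 1, "slide": [0, 0, 0], "spin": -1}, {"grip": 1, "slide": [0, 0, 0], "spin": -1}, {"grip": 1, "slide": [0, 0, 0], "spin": -1}, {"grip": 1, "slide": [0, 0, 0], "spin": -1}, {"grip": 1, "slide": [0, 0, 0], "spin": -1}, {"grip": 1, "slide": [0, 0, 0], "spin": -1}, {"grip": 1, "slide": [0, 0, 0], "spin": -1}, {"grip": 1, "slide": [0, 0, 0], "spin": -1}, {"grip": 1, "slide": [0, 0, 0], "spin": -1}, {"grip": 1, "slide": [0, 0, 0], "spin": -1}])

```text
time: 47.15
tool_pos: [0.4911, 0.4462, 0.1613]
ee_rot: [-3.135, 0.002, 2.315]
wrist_force: [-0.6, -0.0, -1.3]
width: 0.0135
finger_force: 30.0
```

Call:
arm_command(plan=[{"grip": 1, "slide": [0, 0, 0], "spin": -1}, {"grip": 1, "slide": [0, 0, 0], "spin": -1}, {"grip": 1, "slide": [0, 0, 0], "spin": -1}, {"grip": 1, "slide": [0, 0, 0], "spin": -1}, {"grip": 1, "slide": [0, 0, 0], "spin": -1}, {"grip": 1, "slide": [0, 0, 0], "spin": -1}, {"grip": 1, "slide": [0, 0, 0], "spin": -1}, {"grip": 1, "slide": [0, 0, 0], "spin": -1}, {"grip": 1, "slide": [0, 0, 0], "spin": -0.3}, {"grip": 1, "slide": [0, 0, 0], "spin": 0}])

```text
time: 48.4
tool_pos: [0.4916, 0.447, 0.1634]
ee_rot: [-3.138, -0.001, 3.035]
wrist_force: [0.7, -0.7, -2.5]
width: 0.0135
finger_force: 30.0
```

```bash
python3 -c "
from h import *
tilt(); go(.4905,.450,.0735,174)"
```

```text
[ 0.6539  0.3646  1.171  -0.0026  1.6091 -0.8109] [-0.001 -0.004 -1.   ] [0.4916 0.447  0.1634]
t 48.4 pos [0.4916 0.447  0.1634] yaw 173.92 slide [0.0029 0.0057 0.1797] spin -0.016 mm [ 1.4353  2.8702 89.8524] w 0.0135
```

Call:
arm_command(plan=[{"grip": 1, "slide": [0.003, 0.006, 0.05], "spin": 0}, {"grip": 1, "slide": [0, 0, 0.06], "spin": 0}, {"grip": 1, "slide": [0, 0, 0.04], "spin": 0}, {"grip": 1, "slide": [0, 0, 0.015], "spin": 0}, {"grip": 1, "slide": [0, 0, 0.008], "spin": 0}, {"grip": 1, "slide": [0, 0, 0], "spin": 0}, {"grip": 1, "slide": [0, 0, 0], "spin": 0}])

```text
time: 49.28
tool_pos: [0.4918, 0.4511, 0.0801]
ee_rot: [-3.141, 0.003, 3.037]
wrist_force: [-0.1, -0.0, -2.1]
width: 0.0137
finger_force: 30.0
```

```bash
python3 -c "
from h import *
fr(); go(.4905,.450,.0733,174)"
```

```text
t 49.27 frame x of tip -0.3302 y -0.1322 z 0.0801 rot [-179.98    0.19  173.98] F [-0.1196 -0.0146 -2.1304] T [ 0.0764 -0.1306 -0.0158]
t 49.27 pos [0.4918 0.4511 0.0801] yaw 173.98 slide [ 0.0023 -0.0024  0.0135] spin -0.004 mm [ 1.1377 -1.1895  6.7712] w 0.0137
```

Call:
arm_command(plan=[{"grip": 1, "slide": [0.002, -0.002, 0.006], "spin": 0}, {"grip": 1, "slide": [0, 0, 0.006], "spin": 0}, {"grip": 1, "slide": [0, 0, 0.002], "spin": 0}, {"grip": 1, "slide": [0, 0, 0], "spin": 0}, {"grip": 1, "slide": [0, 0, 0], "spin": 0}])

```text
time: 49.9
tool_pos: [0.4905, 0.45, 0.0732]
ee_rot: [-3.141, 0.003, 3.037]
wrist_force: [-0.1, -1.5, 4.9]
width: 0.0139
finger_force: 30.0
```

Call:
arm_command(plan=[{"grip": 0.6, "slide": [0, 0, 0], "spin": 0}, {"grip": 0.4, "slide": [0, 0, 0], "spin": 0}, {"grip": 0, "slide": [0, 0, 0], "spin": 0}, {"grip": -1, "slide": [0, 0, 0], "spin": 0}, {"grip": -1, "slide": [0, 0, 0], "spin": 0}, {"grip": -1, "slide": [0, 0, 0], "spin": 0}, {"grip": -1, "slide": [0, 0, 0], "spin": 0}, {"grip": -1, "slide": [0, 0, 0], "spin": 0}, {"grip": -1, "slide": [0, 0, 0], "spin": 0}, {"grip": -1, "slide": [0, 0, 0], "spin": 0}])

```text
time: 51.15
tool_pos: [0.4901, 0.4498, 0.0718]
ee_rot: [-3.14, 0.002, 3.037]
wrist_force: [0.3, -0.9, 1.0]
width: 0.0939
finger_force: 0.0
```

```bash
python3 -c "
from h import *
fr()"
```

```text
t 51.15 frame x of tip -0.3285 y -0.1335 z 0.0718 rot [-179.9     0.1   173.99] F [ 0.2802 -0.8654  0.9856] T [ 0.0856 -0.1454  0.0214]
```

Call:
arm_command(plan=[{"grip": -1, "slide": [0, 0, -0.05], "spin": 0}, {"grip": -1, "slide": [0, 0, -0.1], "spin": 0}, {"grip": -1, "slide": [0, 0, -0.12], "spin": 0}, {"grip": -1, "slide": [0, 0, -0.12], "spin": 0}, {"grip": -1, "slide": [0.02, -0.12, 0], "spin": 0}, {"grip": -1, "slide": [0.02, -0.12, 0], "spin": 0}, {"grip": -1, "slide": [0.02, -0.12, 0], "spin": 0}, {"grip": -1, "slide": [0.02, -0.12, 0], "spin": 0}, {"grip": -1, "slide": [0.02, -0.12, 0], "spin": 0}, {"grip": -1, "slide": [0.02, -0.12, 0], "spin": 0}])

```text
time: 52.4
tool_pos: [0.3915, 0.0968, 0.2676]
ee_rot: [-3.14, 0.003, 3.037]
wrist_force: [0.1, -0.2, 0.3]
width: 0.0943
finger_force: 0.0
```

Call:
arm_command(plan=[{"grip": -1, "slide": [0.02, -0.12, 0], "spin": 0}, {"grip": -1, "slide": [0.02, -0.12, 0], "spin": 0}, {"grip": -1, "slide": [0.02, -0.12, 0], "spin": 0}, {"grip": -1, "slide": [0, 0, 0], "spin": 0}])

```text
time: 52.9
tool_pos: [0.3425, -0.0812, 0.2678]
ee_rot: [-3.139, 0.003, 3.026]
wrist_force: [0.7, 0.8, -0.3]
width: 0.0941
finger_force: 0.0
```

```bash
python3 -c "
from h import *
t=snapshot('top')[:,:,::-1];s=snapshot('side')[:,:,::-1]
cv2.imwrite('pics/ft.png',t)
r=lambda im,b,W,H:cv2.resize(im[b[1]:b[3],b[0]:b[2]],(W,H),interpolation=cv2.INTER_CUBIC)
A=np.hstack([r(t,(95,105,245,255),300,300),r(t,(270,160,445,335),300,300)])
B=np.hstack([r(s,(100,210,300,360),400,300),r(s,(250,130,400,242),400,300)])
A=np.hstack([A,np.zeros((300,200,3),np.uint8)])
cv2.imwrite('pics/final.png',np.vstack([A,B])); discs(z=.0166); tilt()"
```

```text
blue area 223 px [206.5426 180.0807] [18 17] world [0.541  0.2139] frame -0.22484536283699388 -0.019571486168714562
green area 303 px [203.3993 211.7624] [20 20] world [0.4541 0.222 ] frame -0.20865915413568095 -0.10532480322607957
[-0.381  -0.3701  1.6986 -0.0006  1.8106 -1.8471] [ 0.0021 -0.0015 -1.    ] [ 0.3438 -0.077   0.2677]
```

View pics/final.png

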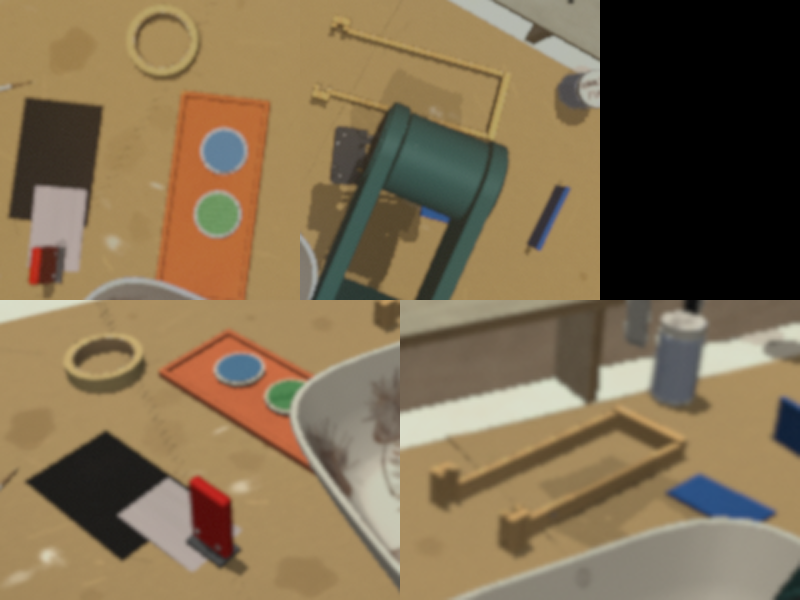

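This shows blue (223,150) and green (218,213) flat in the tray, the gate flat, and the tape and jar where they were. The lifter was knocked off after I released it: its front is on the mat and its grip is at about (35,265), off the mat's near end. It needs putting back, so I locate it from both views.

```bash
python3 -c "
from h import *
ang=lambda d:np.degrees(np.arctan2(d[1],d[0]))
f=lambda x,y,z:w('top',95+x/2,105+y/2,z); g=lambda x,y,z:w('side',100+x/2,210+(y-300)/2,z)
fl,fr_,rr=f(33,185,.006),f(87,188,.006),f(81,271,.003)
print('front',fl,fr_,'rear r',rr,'yaw',ang(fr_-rr), ang(fr_-fl)+90, np.linalg.norm(fr_-rr))
m=(fl+fr_)/2; a=np.radians(ang(fr_-rr)); print('org',m-.105*np.array([np.cos(a),np.sin(a)]))
im=cv2.imread('pics/ft.png');H=cv2.cvtColor(im,cv2.COLOR_BGR2HSV)
k=cv2.inRange(H,(0,180,150),(8,255,255))|cv2.inRange(H,(172,180,150),(180,255,255)); k[:200]=0;k[270:]=0;k[:,:90]=0;k[:,150:]=0
pts=np.argwhere(k)[:,::-1].astype(np.float32);(c,sz,an)=cv2.minAreaRect(pts);print(len(pts),c,sz,an,'grip top',w('top',*c,.089))
s=snapshot('side')[:,:,::-1];H=cv2.cvtColor(np.ascontiguousarray(s),cv2.COLOR_BGR2HSV)
k=cv2.inRange(H,(0,180,150),(8,255,255))|cv2.inRange(H,(172,180,150),(180,255,255)); k[:,:150]=0;k[:,260:]=0
pts=np.argwhere(k)[:,::-1].astype(np.float32);(c,sz,an)=cv2.minAreaRect(pts);print(len(pts),c,sz,an,'grip top',w('side',*c,.089))
"
```

```text
front [0.4953 0.4754] [0.4908 0.4014] rear r [0.3773 0.4084] yaw -3.5327925629184658 -3.4792888999585756 0.1137725913383129
org [0.3883 0.4449]
62 (112.00000762939453, 238.00003051757812) (3.7210419178009033, 16.37258529663086) 7.125016689300537 grip top [0.3828 0.4467]
99 (204.59396362304688, 304.86578369140625) (20.153106689453125, 4.997315406799316) 34.99201965332031 grip top [0.3816 0.4527]
```

```bash
python3 -c "
from h import *
go(.383,.4485,.20,176)"
```

```text
t 53.1 pos [ 0.344  -0.0764  0.2677] yaw 174.1 slide [-0.0046  1.0528  0.1354] spin -0.38 mm [ -2.3233 526.3858  67.6909] w 0.0941
```

Call:
arm_command(plan=[{"grip": -1, "slide": [0, 0, 0], "spin": -0.38}, {"grip": -1, "slide": [0, 0.115, 0], "spin": 0}, {"grip": -1, "slide": [0, 0.12, 0], "spin": 0}, {"grip": -1, "slide": [0, 0.12, 0], "spin": 0}, {"grip": -1, "slide": [0, 0.12, 0], "spin": 0}, {"grip": -1, "slide": [0, 0.12, 0], "spin": 0}, {"grip": -1, "slide": [0, 0.12, 0], "spin": 0}, {"grip": -1, "slide": [0, 0.12, 0], "spin": 0}, {"grip": -1, "slide": [-0.004, 0.12, 0], "spin": 0}, {"grip": -1, "slide": [0, 0.09, 0], "spin": 0}])

```text
time: 54.35
tool_pos: [0.3812, 0.4476, 0.2657]
ee_rot: [-3.139, 0.001, 3.076]
wrist_force: [-0.7, 0.1, 0.6]
width: 0.0938
finger_force: 0.0
```

Call:
arm_command(plan=[{"grip": -1, "slide": [0, 0, 0.06], "spin": 0}, {"grip": -1, "slide": [0, 0, 0.06], "spin": 0}, {"grip": -1, "slide": [0, 0, 0], "spin": 0}, {"grip": -1, "slide": [0, 0, 0], "spin": 0}])

```text
time: 54.85
tool_pos: [0.3828, 0.4445, 0.2077]
ee_rot: [-3.141, 0.003, 3.072]
wrist_force: [-0.1, 0.7, 0.8]
width: 0.0938
finger_force: 0.0
```

```bash
python3 -c "
from h import *
tilt();go(.383,.4485,.078,176)"
```

```text
[ 0.7646  0.1734  1.3195 -0.0025  1.6476 -0.7367] [ 0.0025 -0.001  -1.    ] [0.3828 0.4445 0.2077]
t 54.85 pos [0.3828 0.4445 0.2077] yaw 176.01 slide [0.0001 0.008  0.2595] spin 0.002 mm [  0.0661   3.9961 129.7335] w 0.0938
```

Call:
arm_command(plan=[{"grip": -1, "slide": [0, 0.008, 0.05], "spin": 0}, {"grip": -1, "slide": [0, 0, 0.06], "spin": 0}, {"grip": -1, "slide": [0, 0, 0.05], "spin": 0}, {"grip": -1, "slide": [0, 0, 0.03], "spin": 0}, {"grip": -1, "slide": [0, 0, 0], "spin": 0}])

```text
time: 55.48
tool_pos: [0.3836, 0.4472, 0.1116]
ee_rot: [-3.139, 0.001, 3.07]
wrist_force: [0.5, 0.5, 1.1]
width: 0.0941
finger_force: 0.0
```

Call:
arm_command(plan=[{"grip": -1, "slide": [0, 0, 0.025], "spin": 0}, {"grip": -1, "slide": [0, 0, 0.025], "spin": 0}, {"grip": -1, "slide": [0, 0, 0.015], "spin": 0}, {"grip": 0.2, "slide": [0, 0, 0], "spin": 0}, {"grip": 0.2, "slide": [0, 0, 0], "spin": 0}, {"grip": 0.2, "slide": [0, 0, 0], "spin": 0}, {"grip": 0.2, "slide": [0, 0, 0], "spin": 0}])

```text
time: 56.35
tool_pos: [0.3839, 0.4474, 0.0795]
ee_rot: [-3.14, 0.002, 3.07]
wrist_force: [-0.7, -0.2, -0.2]
width: 0.0576
finger_force: 0.0
```

```bash
python3 -c "
from h import *
tilt();go(.383,.4485,.078,176)"
```

```text
[ 0.7668  0.249   1.4892 -0.0026  1.4029 -0.7318] [ 0.0021 -0.0015 -1.    ] [0.3839 0.4474 0.0795]
t 56.35 pos [0.3839 0.4474 0.0795] yaw 175.89 slide [0.002  0.0022 0.0031] spin -0.022 mm [1.0038 1.0788 1.5431] w 0.0576
```

Call:
arm_command(plan=[{"grip": 1, "slide": [0, 0, 0], "spin": 0}, {"grip": 1, "slide": [0, 0, 0], "spin": 0}, {"grip": 1, "slide": [0, 0, 0], "spin": 0}, {"grip": 1, "slide": [0, 0, 0], "spin": 0}, {"grip": 1, "slide": [0, 0, 0], "spin": 0}, {"grip": 1, "slide": [0, 0, 0], "spin": 0}, {"grip": 1, "slide": [0, 0, 0], "spin": 0}])

```text
time: 57.22
tool_pos: [0.3837, 0.4473, 0.0791]
ee_rot: [-3.14, 0.002, 3.07]
wrist_force: [-0.5, 0.6, 0.2]
width: 0.0138
finger_force: 30.0
```

Call:
arm_command(plan=[{"grip": 1, "slide": [0, 0, -0.02], "spin": 0}, {"grip": 1, "slide": [0, 0, -0.04], "spin": 0}, {"grip": 1, "slide": [0, 0, -0.02], "spin": 0}, {"grip": 1, "slide": [0, 0, 0], "spin": 0}])

```text
time: 57.72
tool_pos: [0.3842, 0.4476, 0.1203]
ee_rot: [-3.141, 0.003, 3.07]
wrist_force: [-0.4, 0.8, -3.0]
width: 0.0138
finger_force: 30.0
```

```bash
python3 -c "
from h import *
tilt();fr();go(.491,.4485,.09,174)
z=sensors.get_obs()['tool_pos'][2]
s=snapshot('side')[:,:,::-1];H=cv2.cvtColor(np.ascontiguousarray(s),cv2.COLOR_BGR2HSV)
k=cv2.inRange(H,(0,170,60),(8,255,255))|cv2.inRange(H,(172,170,60),(180,255,255)); k[:,:150]=0;k[:,260:]=0;k[:260]=0
pts=np.argwhere(k)[:,::-1];print(len(pts),pts.min(0),pts.max(0))
tp=sensors.get_obs()['tool_pos']
for dx in(-.025,0,.025): print(dx,px('side',[tp[0]+dx,tp[1]+.007,z-.0775+.010]),px('side',[tp[0]+dx,tp[1]+.007,z-.0775+.087]))
b=H[pts[:,1].max()-2]; r=pts[pts[:,1]==pts[:,1].max()-2]; 
for v in range(pts[:,1].min(),pts[:,1].max()+1,3):
  q=pts[pts[:,1]==v][:,0]; print(v,q.min(),q.max())
"
```

```text
[ 0.7669  0.2195  1.4406 -0.0026  1.4795 -0.7318] [ 0.0033 -0.0005 -1.    ] [0.3842 0.4476 0.1203]
t 57.73 frame x of tip -0.2973 y -0.2347 z 0.1203 rot [-179.98    0.19  175.88] F [-0.4298  0.8482 -3.0049] T [ 0.0791 -0.0887  0.0184]
t 57.73 pos [0.3842 0.4476 0.1203] yaw 175.88 slide [-0.2123  0.024   0.0606] spin 0.376 mm [-106.1284   12.0176   30.3163] w 0.0138
350 [196 286] [215 322]
-0.025 [214.5581 323.6046] [212.0744 294.461 ]
0 [204.5762 318.1592] [201.6063 289.1357]
0.025 [194.854  312.8555] [191.4246 283.9561]
286 206 207
289 206 209
292 206 213
295 206 214
298 207 214
301 207 214
304 196 214
307 197 214
310 200 214
313 199 214
316 202 215
319 210 215
322 212 213
```

Call:
arm_command(plan=[{"grip": 1, "slide": [0, 0, 0], "spin": 0.37}, {"grip": 1, "slide": [-0.04, 0.006, 0], "spin": 0}, {"grip": 1, "slide": [-0.06, 0.006, 0], "spin": 0}, {"grip": 1, "slide": [-0.06, 0.006, 0], "spin": 0}, {"grip": 1, "slide": [-0.05, 0.006, 0], "spin": 0}, {"grip": 1, "slide": [0, 0, 0.02], "spin": 0}, {"grip": 1, "slide": [0, 0, 0.02], "spin": 0}, {"grip": 1, "slide": [0, 0, 0.015], "spin": 0}, {"grip": 1, "slide": [0, 0, 0], "spin": 0}, {"grip": 1, "slide": [0, 0, 0], "spin": 0}])

```text
time: 59.02
tool_pos: [0.4891, 0.4485, 0.0922]
ee_rot: [-3.14, 0.002, 3.038]
wrist_force: [0.4, 1.0, -2.2]
width: 0.0138
finger_force: 30.0
```

```bash
python3 -c "
from h import *
fr();go(.491,.4485,.082,174)"
```

```text
t 59.02 frame x of tip -0.3271 y -0.1341 z 0.0922 rot [-179.92    0.12  174.07] F [ 0.3913  1.0044 -2.2129] T [ 0.0705 -0.0787 -0.0018]
t 59.02 pos [0.4891 0.4485 0.0922] yaw 174.07 slide [-0.0038  0.0004  0.0203] spin 0.015 mm [-1.8772  0.1944 10.1616] w 0.0138
```

Call:
arm_command(plan=[{"grip": 1, "slide": [-0.004, 0, 0.008], "spin": 0}, {"grip": 1, "slide": [0, 0, 0.006], "spin": 0}, {"grip": 1, "slide": [0, 0, 0.003], "spin": 0}, {"grip": 1, "slide": [0, 0, 0], "spin": 0}])

```text
time: 59.52
tool_pos: [0.4915, 0.448, 0.0833]
ee_rot: [-3.14, 0.002, 3.037]
wrist_force: [0.3, 1.4, -2.0]
width: 0.0137
finger_force: 30.0
```

Call:
arm_command(plan=[{"grip": 1, "slide": [0, 0, 0.003], "spin": 0}, {"grip": 1, "slide": [0, 0, 0], "spin": 0}])

```text
time: 59.78
tool_pos: [0.4917, 0.4482, 0.0831]
ee_rot: [-3.141, 0.003, 3.037]
wrist_force: [-1.4, -1.5, 4.0]
width: 0.014
finger_force: 30.0
```

```bash
python3 -c "
from h import *
fr()"
```

```text
t 59.77 frame x of tip -0.3274 y -0.1315 z 0.0831 rot [-179.95    0.15  174.04] F [-1.3954 -1.5315  3.9928] T [-0.1785  0.3373  0.0441]
```

Call:
arm_command(plan=[{"grip": 1, "slide": [0, 0, 0.002], "spin": 0}, {"grip": 0.6, "slide": [0, 0, -0.001], "spin": 0}, {"grip": 0.4, "slide": [0, 0, 0], "spin": 0}, {"grip": 0, "slide": [0, 0, 0], "spin": 0}, {"grip": -1, "slide": [0, 0, 0], "spin": 0}, {"grip": -1, "slide": [0, 0, 0], "spin": 0}, {"grip": -1, "slide": [0, 0, 0], "spin": 0}, {"grip": -1, "slide": [0, 0, 0], "spin": 0}, {"grip": -1, "slide": [0, 0, 0], "spin": 0}, {"grip": -1, "slide": [0, 0, 0], "spin": 0}])

```text
time: 61.02
tool_pos: [0.4914, 0.448, 0.0813]
ee_rot: [-3.14, 0.002, 3.037]
wrist_force: [0.4, -0.4, 0.2]
width: 0.0926
finger_force: 0.0
```

Call:
arm_command(plan=[{"grip": -1, "slide": [0, 0, -0.05], "spin": 0}, {"grip": -1, "slide": [0, 0, -0.1], "spin": 0}, {"grip": -1, "slide": [0, 0, -0.12], "spin": 0}, {"grip": -1, "slide": [0, 0, -0.12], "spin": 0}, {"grip": -1, "slide": [0.02, -0.12, 0], "spin": 0}, {"grip": -1, "slide": [0.02, -0.12, 0], "spin": 0}, {"grip": -1, "slide": [0.02, -0.12, 0], "spin": 0}, {"grip": -1, "slide": [0.02, -0.12, 0], "spin": 0}, {"grip": -1, "slide": [0.02, -0.12, 0], "spin": 0}, {"grip": -1, "slide": [0.02, -0.12, 0], "spin": 0}])

```text
time: 62.28
tool_pos: [0.3931, 0.0949, 0.2771]
ee_rot: [-3.14, 0.003, 3.038]
wrist_force: [0.9, -0.8, 0.1]
width: 0.094
finger_force: 0.0
```

Call:
arm_command(plan=[{"grip": -1, "slide": [0.02, -0.12, 0], "spin": 0}, {"grip": -1, "slide": [0.02, -0.12, 0], "spin": 0}, {"grip": -1, "slide": [0, 0, 0], "spin": 0}, {"grip": -1, "slide": [0, 0, 0], "spin": 0}])

```text
time: 62.78
tool_pos: [0.3617, -0.0204, 0.2772]
ee_rot: [-3.141, 0.002, 3.037]
wrist_force: [-0.8, -0.5, -0.3]
width: 0.0941
finger_force: 0.0
```

```bash
python3 -c "
from h import *
ang=lambda d:np.degrees(np.arctan2(d[1],d[0]))
im=snapshot('top')[:,:,::-1];cv2.imwrite('pics/ft2.png',im);H=cv2.cvtColor(np.ascontiguousarray(im),cv2.COLOR_BGR2HSV)
sub=H[140:235,90:160]
# blade: bright low-sat ; mat dark
b=np.zeros(H.shape[:2],np.uint8);b[140:240,90:160]=cv2.inRange(sub if 0 else H[140:240,90:160],(0,0,130),(180,60,255))
_,l,s,c=cv2.connectedComponentsWithStats(b);i=1+s[1:,4].argmax();pts=np.argwhere(l==i)[:,::-1].astype(np.float32)
B=cv2.boxPoints(cv2.minAreaRect(pts));Q=np.array([w('top',*p,.0056) for p in B]);print('blade',s[i,4],Q,Q.mean(0))
print('mat centre .5277 .4445')
k=cv2.inRange(H,(0,180,150),(8,255,255))|cv2.inRange(H,(172,180,150),(180,255,255)); k[:,:90]=0;k[:,150:]=0;k[:140]=0;k[270:]=0
p=np.argwhere(k)[:,::-1].astype(np.float32);r=cv2.minAreaRect(p);print('grip top',w('top',*r[0],.091),r)
sd=snapshot('side')[:,:,::-1];H=cv2.cvtColor(np.ascontiguousarray(sd),cv2.COLOR_BGR2HSV)
k=cv2.inRange(H,(0,180,150),(8,255,255))|cv2.inRange(H,(172,180,150),(180,255,255)); k[:,:120]=0;k[:,240:]=0;k[:220]=0
p=np.argwhere(k)[:,::-1].astype(np.float32);r=cv2.minAreaRect(p);print('grip top side',w('side',*r[0],.091),r)
discs(z=.0166);disc_side('blue',z=.0166); fr()
a=cv2.imread('pics/top0.png');d=cv2.absdiff(a,im).max(2)
for n,(x0,y0,x1,y1) in dict(tape=(155,105,198,145),jar=(415,195,460,230)).items(): print(n,d[y0:y1,x0:x1].mean())
"
```

```text
blade 902 [[0.4643 0.483 ]
 [0.6043 0.4686]
 [0.5952 0.3986]
 [0.4552 0.4136]] [0.5298 0.4409]
mat centre .5277 .4445
grip top [0.4937 0.4436] ((113.88462829589844, 194.92308044433594), (3.4729723930358887, 16.248550415039062), 7.125016689300537)
grip top side [0.4924 0.4492] ((163.576904296875, 280.88458251953125), (16.91835594177246, 4.160251617431641), 33.690067291259766)
blue area 232 px [206.5    180.0603] [18 17] world [0.541 0.214] frame -0.22497324617709394 -0.019549144560466032
blue area 753 px [355.405  269.6295] [29 41] world [ 0.295  -0.1897] frame 0.23095529796353642 -0.14479926004813898
green area 305 px [203.3869 211.7148] [20 20] world [0.4542 0.222 ] frame -0.20872832235808791 -0.10520923798452492
blue area 200 box [209 238  21  12] world [0.5403 0.2175] frame -0.22813137535075145 -0.021232322079525218 lifter 0.15359988976250738 0.25349759795760113
t 62.98 frame x of tip 0.1576 y -0.1273 z 0.2769 rot [-179.91    0.08  174.24] F [-0.1606  0.0026 -0.6778] T [ 0.0364 -0.1784  0.0199]
tape 3.38546511627907
jar 3.895238095238095
```

```bash
python3 -c "
from bench import ticket
print(ticket.close_job())"
```

```text
the job is handed in; nothing more can be done
None
```

The job is handed in: the gate is flat on the bare bench, the blue and green discs (the only two present) are flat and glaze up, side by side on the tray, and the lifter is back on its mat after a knock. The tape and jar are undisturbed.

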